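Tighten the key clamp with ratchet swings of a castle wrench

ROBOT

A 7-joint arm with a two-finger parallel gripper is mounted at the origin on the work surface. World frame = base frame: x ahead of the robot, y to its left, z up, the work surface at z = 0. Lengths are in m, angles in rad, forces in N, time in s.
With the tool pointing down it reaches from about 0.4 to 0.9 m from the base axis. Payload 5.5 kg.
Tool frame: the origin (TCP) lies at the very end of the fingers, on their centre line; the grasp point (between the pads) lies 19 mm behind it (robot.grasp_offset is the x of the grasp point in the tool frame, in m); x points along the fingers, y is the direction in which the jaws open and shut, and the axes are right-handed (so a half turn about x gives the same grasp; the last joint's range is limited). The gripper opens to 85 mm and grips with 20 to 120 N. Pads are 22 mm wide; open, the fingers measure 114 mm over their backs; the gripper's body (76 mm by 85 mm) begins 54 mm behind the grasp point. The pads swing forward as they close: fully open they stand 13 mm farther back than shut.
Start: joints at [1.533, 0.501, -0.427, 1.55, 0.221, 1.138, -0.21], TCP at [0.193, -0.621, 0.231] pointing down, gripper open.
Joint ranges: [-2.88, 2.88], [-0.31, 2.03], [-1.54, 1.56], [0.2, 2.42], [-1.41, 4.55], [0.19, 2.02], [-2.57, 2.57]. Speed limits (rad/s): [2.57, 2.57, 3.14, 3.14, 3.14, 3.14, 3.14].

INTERFACE

Orientations are given as a rotation vector (axis times angle).
In Python, from cell import readout, snapshot, camera_model, robot gives the robot as it stands.
- The arm moves only by the tool jog_arm, never from a script. Its arguments are lists of equal length, an entry for each row: "translation": the shift along the tool's x, y, z in cm, a list of three; "twist": the turn about the tool's x in rad; "gripper": the closure, from 0 (fully open) to 1 (shut). In form: {"translation": [[x, y, z], ...], "twist": [twist, ...], "gripper": [gripper, ...]}. A call has 1 to 20 rows; each row shifts and turns the commanded pose from where the row before left it, along the tool's axes as they then stand; what a row does not reach is not made up. A row lasts 1/8 s, in which the tool goes at most 62.5 mm and 10.7 degrees, less where a joint would pass 70% of its speed; a pose out of reach is approached as far as the arm can. A call is refused whole if a number of a shift passes 6.25 or a number of a turn 0.188, either way. A call with a gripper value outside its range is refused whole. The fingers move at their own pace and stop on an object; "force" is the grip in N (left out, the last holds). Time passes only in rows, so rows that do not move let the fingers close. It gives the time, the measured TCP pose, the force and the opening at its end, in the units of the state.
- readout.state(): the state, without advancing time (a new reading comes with each control period).
- snapshot(name): name is "scene" or "top" or "wrist"; returns the picture (384x512x3 uint8, red, green, blue); there is no depth.
- camera_model(name): a dict with "vertical_fov" (degrees; the focal length in pixels is half the picture's height over the tangent of half this angle, whatever the lens; pixels are square), "cx", "cy" (the principal point, pixels), "R" (3x3) and "t" (3): a world point X has camera coordinates R X + t. Camera axes: x right, y down, z forward; pixel columns grow to the right and rows downward; lengths in m; the calibration is good to about 2 mm. A picture is of the moment at which its call begins: read the wrist's pose just before it. camera_model takes no time and is no camera call; for the wrist camera it gives the pose at the moment of the call.
- robot.sign_off(): hands the job in, once; it reports no verdict.
The state is a dict: "clock": time; "joint_pos": joint angles; "qd": joint speeds; "effort": joint torques, N m; "ee_pos": TCP position; "tcp_rot": TCP orientation; "wrist_force": force on the tool from outside, world axes, zero at the start; "ft_torque": the same for the moment, N m; "grip_width": opening from 0.0 (shut) to 1.0 (fully open).
Only numpy, scipy, OpenCV 4.12 (cv2) and the standard library are available. Lean on these libraries where they do the work, as an engineer would, in place of code of your own. Each camera call takes 0.05 s, during which the arm holds its last target.

TASK

Tighten the toothed nut on the key clamp (clockwise from above) with the larger of the two castle wrenches, the one on the black mat: the pillars block a full turn, so swing it, lift it off, set it back on and swing again until the jaw grips the key. Nip the nut up firmly, to about 1.7 N m (a push of some 10 N on the middle of the wrench's handle), never above 2.5 N m or 15 N; then lay the wrench flat on the mat again and leave the small wrench, the padlock and the little lock core where they are.

Things in the scene. Friction and masses are not known exactly. Their poses are not given: they have to be found in the camera images.
- clamp: Key clamp fixed to the bench: grey round base 176 mm across, 30 mm high; origin at the middle of its underside, z up. On its z axis stand an anvil 56 mm square (top at z 66), a 3 mm key blank, the jaw plate, the nut and a 15 mm stud (top at z 110). Three 12 mm pillars, tops at z 126, stand 65 mm from the axis in its directions 0 deg (+x), 120 and 240 deg (+x towards +y) and block a full turn.
- gap (a point): Point on the clamp, 105 mm from its axis in direction 180 deg (its -x, robot's side), 100 mm above its underside: middle of the gap between two pillars. With the ring on the nut the handle can swing from here about 49 deg either way until it meets a pillar. The other two gaps are alike (at 60 and 300 deg).
- nut: Dark steel nut on the jaw: a cog with six teeth. Core 27 mm across, 16 mm high; teeth 14 mm high, 6.5 mm wide, 40 mm across tips. Origin on the clamp's axis at its underside (= jaw's top); x axis along a tooth. Clockwise from above tightens; nut and jaw sink 2 mm per rad. Friction 0.2 N m; once the key is gripped torque climbs about 1 N m per 0.03 rad. It stays where it is left.
- jaw_under (a point): Middle of the underside of the steel jaw plate (54 mm square, 12 mm thick, carries the nut). At the start it stands 3.5 to 5 mm above the key; it meets the key at 69 mm above the clamp's underside.
- wrench: Large castle wrench, bare steel, 0.25 to 0.36 kg, lying on the mat as it is used. Ring 58 mm outside, 44 inside, 20 high, open through, with six inward lugs 6 mm wide (31 mm between opposite lugs) at 30, 90, .. deg from the handle: it fits with a nut tooth in line with the handle, 6 deg play either way. Origin at the middle of the ring's underside, x along the handle, z up.
- handle_mid (a point): Point on the wrench's handle to hold and push, 105 mm from the ring's centre, at mid-height of the bar (16 mm above the ring's underside). The handle is a straight flat-sided bar 12 mm wide and 16 mm high, 8 to 24 mm above the ring's underside, from 27 to 177 mm from the ring's centre, with an end knob 26 mm across, 24 mm high, at 185 mm. The wrench balances near this point.
- mat: Black rubber mat, 260 x 150 x 4 mm, fixed to the bench; origin at the middle of its underside, x along its length. The wrench lies on it at the start and goes back onto it.
- small_wrench: Bystander: a smaller wrench of the same make (ring 36 mm across, 143 mm long) that does not fit the nut; origin at the middle of its ring's underside.
- padlock: Bystander: brass padlock, 45 x 24 x 70 mm; origin at the middle of its underside.
- lock_core: Bystander: small brass lock core, 30 mm long, 25 mm high; origin at the middle of its underside.
Mind the look-alikes: they are no part of the job. What is shaped like the wrench but green is not meant.

How it is judged:
On the way, in this order (a step that is already met when the one before it is completed fails the run):
1. the wrench's ring is fully down over the nut, the jaw still open (horizontal distance between wrench and nut below 0.005 m and z of wrench in the frame of nut between -0.004 and 0.006 m and z of jaw_under in the frame of clamp above 0.071 m), for 0.1 s.
2. the jaw grips the key and the wrench nips the nut up firmly (about 0.9 N m or more on the nut, which counts as 50 N of contact) (z of jaw_under in the frame of clamp below 0.0695 m and contact force between wrench and nut above 50 N and horizontal distance between wrench and nut below 0.006 m), for 0.1 s.
At the end, for the whole second after the job is handed in: The jaw is down on the key (its underside lower than 69.5 mm above the clamp's underside), and the wrench lies flat and still on the mat, right way up (within 0.1 rad), the middle of its ring over the mat (z of jaw_under in the frame of clamp below 0.0695 m and x of wrench in the frame of mat between -0.13 and 0.13 m and y of wrench in the frame of mat between -0.075 and 0.075 m and z of wrench in the frame of mat between -0.002 and 0.01 m and angle between wrench's own z axis and vertical below 0.1 rad and linear speed of wrench below 0.01 m/s); the robot touches nothing.
It fails at once if the nut is strained or the clamp rammed: contact forces between the wrench and the clamp (nut and jaw included) over 180 N; 1 N m on the nut counts as about 57 N (contact force between wrench and clamp above 180 N).
It fails at once if the nut is turned with the fingers (contact force between the fingers and nut above 2 N).
It fails at once if the robot hits the clamp (over 20 N) (contact force between any of the arm, the fingers and clamp above 20 N).
It fails at once if the small wrench, padlock or lock core is moved by more than 30 mm (distance of any of small_wrench, padlock, lock_core from where it was at the start of the episode above 0.03 m).
It also fails if it takes over 72 s, if anything falls off the work surface, if the arm or the gripper's body presses on something with over 40 N, if the wrist force passes 120 N, or if a joint passes its speed limit or range.

## Working session

There is one attempt and no reset: what is moved stays moved. The work goes in short steps, Python scripts to look and compute and a tool call to move; the robot and the scene stay as the last step left them, time stands still between calls to the robot, and variables do not carry over. Pictures are saved under pics/ and viewed, and the job is handed in when it is done.

Besides the shell and the picture viewer there is one more tool, called after "Emit:" by a JSON object that holds its "fn" and its "kwargs", one argument or row to a line. jog_arm: Moves the arm, as the interface text tells. Its arguments: {"type":"object","properties":{"translation":{"type":"array","items":{"type":"array","items":{"type":"number"}}},"twist":{"type":"array","items":{"type":"number"}},"gripper":{"type":"array","items":{"type":"number"}},"force":{"type":"number"}},"required":["translation","twist","gripper"]}

```bash
ls; mkdir -p pics; python3 - <<'E'
from cell import readout, snapshot, camera_model, robot
import cv2
s=readout.state()
for k,v in s.items(): print(k,v)
print(robot.grasp_offset)
for n in ["scene","top","wrist"]:
    m=camera_model(n); print(n,m)
    im=snapshot(n); cv2.imwrite(f"pics/a_{n}.png",cv2.cvtColor(im,cv2.COLOR_RGB2BGR))
E
```

```text
pics
clock 0.0
joint_pos [ 1.53316411  0.50188998 -0.42674307  1.55146698  0.2207696   1.13827203
 -0.21028847]
qd [-0.00123691 -0.00018678 -0.00142466  0.00011624 -0.00227979 -0.00214611
  0.00018948]
effort [-2.17604997e-04 -5.69520807e+01 -5.81611946e+00 -2.80948216e+01
  1.07513074e-02  1.17903971e-02 -3.07268886e-05]
ee_pos [ 0.19233891 -0.62015757  0.2302216 ]
tcp_rot [ 2.06012045  0.31434506 -2.0605651 ]
wrist_force [ 0.52630152 -0.04436244 -0.05174342]
ft_torque [ 0.00976179  0.01009231 -0.03732297]
grip_width 0.9999638708609304
-0.0187
scene {'vertical_fov': 42.37151419106296, 'cx': 265.1376269335128, 'cy': 196.62132752010424, 'R': array([[ 0.71366379,  0.70047322,  0.00461144],
       [ 0.38658713, -0.38836   , -0.8364968 ],
       [-0.58415271,  0.5987602 , -0.5479524 ]]), 't': array([-0.35444729, -0.10523838,  1.51292723])}
top {'vertical_fov': 46.31415781870552, 'cx': 255.5706704589215, 'cy': 182.80033292180096, 'R': array([[ 2.59131299e-02, -9.99647280e-01,  5.81599732e-03],
       [-9.81158460e-01, -2.65472705e-02, -1.91372200e-01],
       [ 1.91459098e-01, -7.47362310e-04, -9.81500308e-01]]), 't': array([-0.02949151,  0.51651925,  1.09924263])}
wrist {'vertical_fov': 68.57753369471682, 'cx': 254.3831679081381, 'cy': 196.95348185291104, 'R': array([[ 0.29495381, -0.9555097 , -0.00186148],
       [-0.91167613, -0.28200517,  0.29886406],
       [-0.28609245, -0.08645402, -0.95429388]]), 't': array([-0.64775005, -0.03771932,  0.38073142])}
```

View pics/a_scene.png

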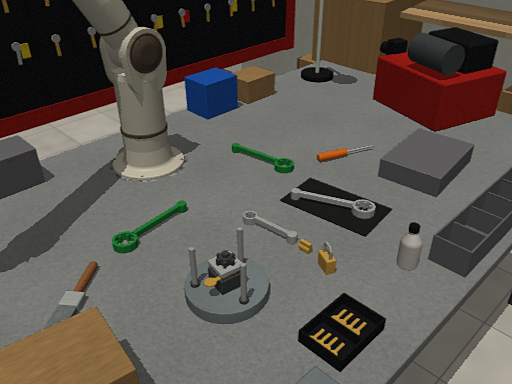

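View pics/a_top.png

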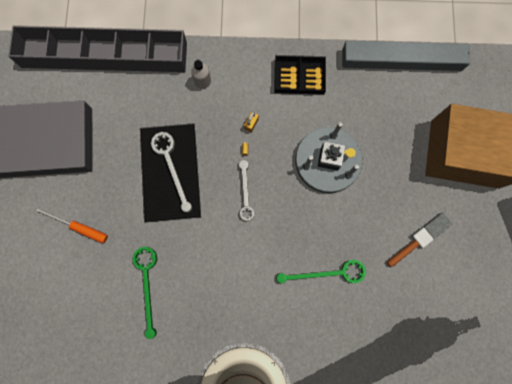

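View pics/a_wrist.png

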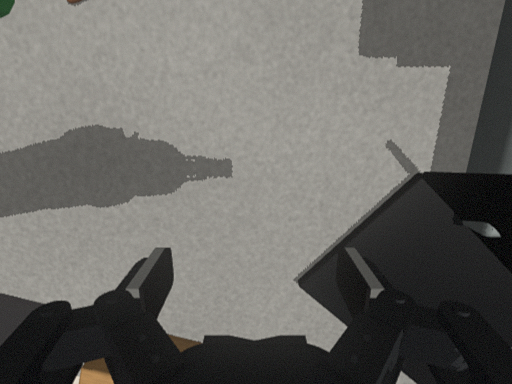

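The top view shows the mat near (170,172), with the wrench ring at (163,143) and its knob at (186,206). The clamp is at (329,160), the small wrench at (246,190), the lock core at (245,149) and the padlock at (252,122). Next I measure these positions.

```bash
cat > h.py <<'E'
import numpy as np, cv2
from cell import readout, snapshot, camera_model, robot
from scipy.spatial.transform import Rotation as Ro
def ray(m,uv):
    f=192/np.tan(np.radians(m['vertical_fov']/2))
    d=np.array([(uv[0]-m['cx'])/f,(uv[1]-m['cy'])/f,1.])
    R=np.array(m['R']);t=np.array(m['t'])
    return -R.T@t, R.T@d
def onz(m,uv,z):
    o,d=ray(m,uv); return o+d*(z-o[2])/d[2]
def proj(m,X):
    f=192/np.tan(np.radians(m['vertical_fov']/2))
    c=np.array(m['R'])@np.array(X)+np.array(m['t']); return np.array([m['cx']+f*c[0]/c[2],m['cy']+f*c[1]/c[2]])
def crop(im,x0,y0,x1,y1,k,name):
    c=cv2.cvtColor(im[y0:y1,x0:x1],cv2.COLOR_RGB2BGR)
    cv2.imwrite(name,cv2.resize(c,None,fx=k,fy=k,interpolation=cv2.INTER_CUBIC))
E
python3 - <<'E'
from h import *
im=cv2.cvtColor(cv2.imread('pics/a_top.png'),cv2.COLOR_BGR2RGB)
m=camera_model('top')
crop(im,285,110,375,200,6,'pics/b1.png')
crop(im,130,115,210,230,5,'pics/b2.png')
im2=cv2.cvtColor(cv2.imread('pics/a_scene.png'),cv2.COLOR_BGR2RGB)
crop(im2,175,220,285,325,5,'pics/b3.png')
# mat+wrench
g=im.max(2)
reg=np.zeros_like(g);reg[115:230,130:210]=1
w=((g>110)&(reg>0)).astype(np.uint8)
# restrict inside mat: dark hull
d=((g<30)&(reg>0)).astype(np.uint8)
d=cv2.morphologyEx(d,cv2.MORPH_OPEN,np.ones((3,3)))
cs,_=cv2.findContours(d,cv2.RETR_EXTERNAL,cv2.CHAIN_APPROX_NONE)
c=max(cs,key=cv2.contourArea); r=cv2.minAreaRect(c);print('mat',r)
mc=onz(m,r[0],0.004);print(mc)
b=[onz(m,p,.004) for p in cv2.boxPoints(r)]
print(np.round(b,3),[np.linalg.norm(b[i]-b[i-1]) for i in range(4)])
hull=np.zeros_like(g);cv2.fillPoly(hull,[cv2.convexHull(c)],1)
hull=cv2.erode(hull,np.ones((3,3)))
w=((g>70)&(hull>0)).astype(np.uint8)
n,l,st,ce=cv2.connectedComponentsWithStats(w)
i=1+np.argmax(st[1:,4]);print(st[i],ce[i])
ys,xs=np.where(l==i)
P=np.array([onz(m,p,.024)[:2] for p in zip(xs,ys)])
mu=P.mean(0);u,s,v=np.linalg.svd(P-mu);ax=v[0];print('axis',ax,np.degrees(np.arctan2(ax[1],ax[0])))
pr=(P-mu)@ax;print(pr.min(),pr.max(),mu)
E
```

```text
mat ((169.22708129882812, 172.64825439453125), (92.91130828857422, 54.688167572021484), 86.26860046386719)
[0.5474836  0.21560506 0.004     ]
[[0.669 0.306 0.004]
 [0.684 0.158 0.004]
 [0.43  0.129 0.004]
 [0.417 0.271 0.004]] [np.float64(0.25479378451323803), np.float64(0.14868487799562044), np.float64(0.25518631400507696), np.float64(0.14282612376232234)]
[151 131  41  81 687] [170.86462882 166.29548763]
axis [-0.91774662 -0.3971664 ] -156.5988443665181
-0.10025475868793163 0.12884047871325774 [0.56115258 0.20873953]
```

View pics/b1.png

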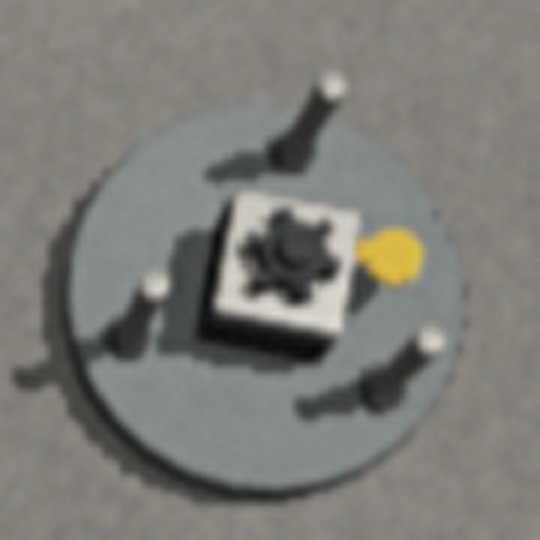

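View pics/b2.png

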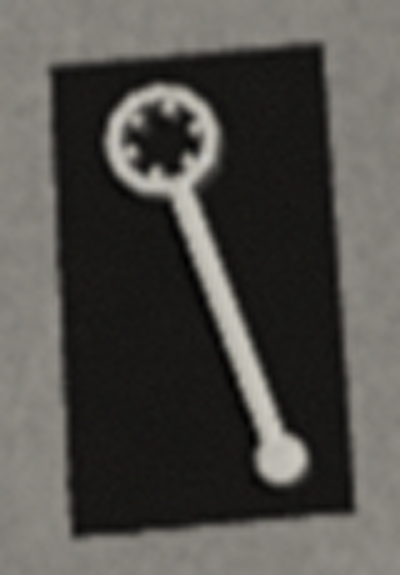

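View pics/b3.png

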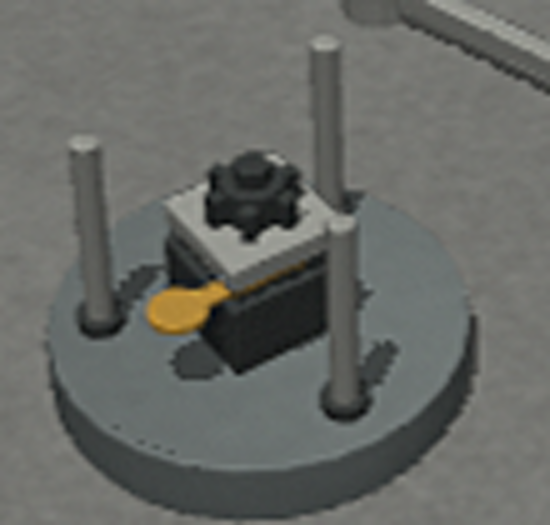

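```bash
python3 - <<'E'
from h import *
m=camera_model('top');ms=camera_model('scene')
T=[onz(m,(285+x/6-.4,110+y/6-.4),.126) for x,y in [(333,86),(155,286),(431,341)]]
S=[onz(ms,(175+x/5-.4,220+y/5-.4),.126) for x,y in [(342,223),(325,44),(85,144)]]
for L in (T,S):
    c=np.mean(L,0); print('clamp',c)
    for p in L:
        d=p-c; print(np.round(p,4),np.linalg.norm(d),np.degrees(np.arctan2(d[1],d[0])))
print('stud',onz(m,(285+292/6-.4,110+242/6-.4),.110),onz(ms,(175+252/5-.4,220+158/5-.4),.11))
rc=onz(m,(130+162/5-.4,115+140/5-.4),.024);kc=onz(m,(130+281/5-.4,115+460/5-.4),.026)
print('ring',rc,'knob',kc,np.linalg.norm(rc-kc))
print(Ro.from_rotvec(readout.state()['tcp_rot']).as_matrix())
for n,p,z in [('small ring',(246,214),.01),('small knob',(243,164),.01),('core',(245,149),.02),('padlock',(252,122),.03)]: print(n,onz(m,p,z))
E
```

```text
clamp [ 0.59088864 -0.20777415  0.126     ]
[ 0.655  -0.2192  0.126 ] 0.0650900700856519 -10.121056433941101
[ 0.5687 -0.1466  0.126 ] 0.06504838937106701 109.9396813815118
[ 0.549  -0.2575  0.126 ] 0.06500949369754722 -130.12251077243556
clamp [ 0.58906972 -0.2083964   0.126     ]
[ 0.6529 -0.2195  0.126 ] 0.06483071830302059 -9.828348992109072
[ 0.5667 -0.1475  0.126 ] 0.06484860904906335 110.22208162658869
[ 0.5476 -0.2582  0.126 ] 0.06479023466510679 -129.78942857487942
stud [ 0.59298012 -0.20480667  0.11      ] [ 0.58540481 -0.20539186  0.11      ]
ring [0.62444849 0.23601874 0.024     ] knob [0.45424731 0.16287179 0.026     ] 0.1852644462727234
[[-3.57704969e-04  2.96291473e-01 -9.55097500e-01]
 [ 1.43638617e-03 -9.55096424e-01 -2.96291677e-01]
 [-9.99998904e-01 -1.47787384e-03 -8.39462367e-05]]
small ring [0.44114259 0.00702813 0.01      ]
small knob [0.57517432 0.01906902 0.01      ]
core [0.61401126 0.01473173 0.02      ]
padlock [ 0.68646319 -0.00197438  0.03      ]
```

```bash
python3 - <<'E'
from h import *
m=camera_model('wrist');s=readout.state()
R=Ro.from_rotvec(s['tcp_rot']).as_matrix()
c=-m['R'].T@m['t']; print('cam in tool',R.T@(c-s['ee_pos']));print('fwd in tool',R.T@m['R'][2])
for z in (0,.1):
  for uv in [(256,192),(256,100),(256,300)]: print(z,uv,R.T@(onz(m,uv,z)-s['ee_pos']))
# shift to go with TCP above p
for p in [(0.49,-0.19,.28)]: print('tool shift cm',R.T@(np.array(p)-s['ee_pos'])*100)
E
```

```text
cam in tool [-0.14301761 -0.00108262 -0.07694896]
fwd in tool [ 9.54271504e-01 -5.41978856e-04  2.98940802e-01]
0 (256, 192) [0.230501   0.00095051 0.03288864]
0 (256, 100) [ 0.23051116  0.00091285 -0.08741602]
0 (256, 300) [0.23048609 0.00100582 0.20959689]
0.1 (256, 192) [0.13050417 0.00040621 0.00348338]
0.1 (256, 100) [ 0.1305116   0.00037863 -0.08461383]
0.1 (256, 300) [0.13049324 0.00044671 0.13288404]
tool shift cm [ -4.89833597 -32.29059759 -41.17476145]
```

Emit:
{"fn": "jog_arm", "kwargs": {
  "translation": [
    [0,-2.3,-3.55],
    [0,-2.3,-3.55],
    [0,-2.3,-3.55],
    [0,-2.3,-3.55],
    [0,-2.3,-3.55],
    [0,-2.3,-3.55],
    [0,-2.3,-3.55],
    [0,-2.3,-3.55],
    [0.8,-2.3,-3.55],
    [1.4,-2.3,-3.55],
    [1.4,-2.3,-3.55],
    [1.4,-2.3,-3.55],
    [0,0,0],
    [0,0,0]
  ],
  "twist": [0,0,0,0,0,0,0,0,0,0,0,0,0,0],
  "gripper": [0,0,0,0,0,0,0,0,0,0,0,0,0,0]
}}

```text
clock: 1.9
ee_pos: [0.5173, -0.2312, 0.181]
tcp_rot: [2.058, 0.312, -2.06]
wrist_force: [-0.3, 0.2, 0.8]
grip_width: 0.998
```

```bash
python3 - <<'E'
from h import *
m=camera_model('wrist');s=readout.state();print(s['ee_pos'],s['joint_pos'],s['clock'])
im=snapshot('wrist');cv2.imwrite('pics/c_w.png',im[:,:,::-1])
import pickle;pickle.dump(m,open('c_m.pkl','wb'))
u=proj(m,(.590,-.208,.1));print(u)
x0,y0=(u-70).astype(int);x0=max(x0,0);y0=max(y0,0);print(x0,y0)
crop(im,x0,y0,x0+140,y0+140,4,'pics/c_crop.png')
E
```

```text
[ 0.5173141  -0.23123404  0.18102543] [ 0.84100628  0.4396722  -0.59481143  1.80732517  0.29099717  0.98358904
 -1.14265436] 1.9
[255.00621078 109.51420374]
185 39
```

View pics/c_w.png

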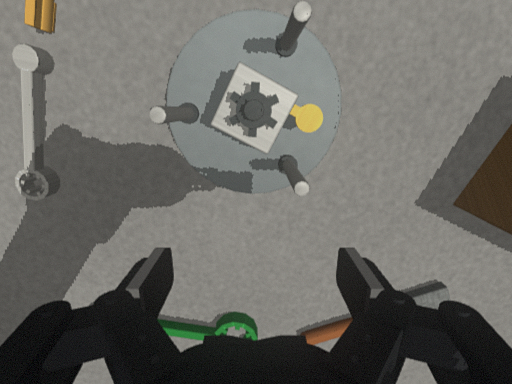

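View pics/c_crop.png

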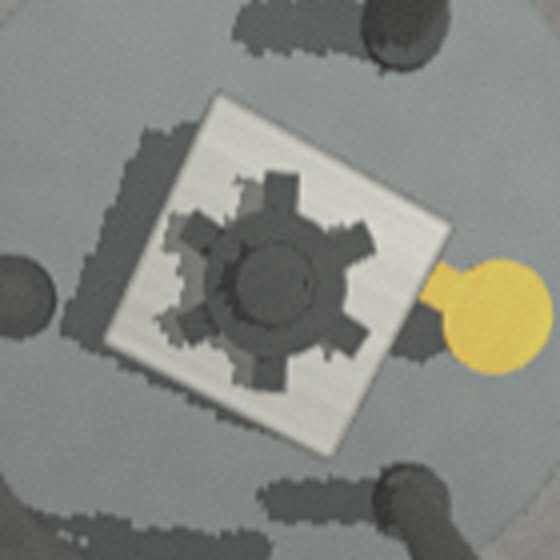

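```bash
python3 - <<'E'
from h import *
import pickle;m=pickle.load(open('c_m.pkl','rb'))
tips=[(282,175),(368,237),(358,349),(267,388),(185,326),(188,224)]
P=[onz(m,(185+x/4-.4,39+y/4-.4),.099) for x,y in tips]
c=np.mean(P,0);print(c)
for p in P:
    d=p-c;a=np.degrees(np.arctan2(d[1],d[0]));print(np.linalg.norm(d),a,a%60)
tops=[(302,12),(158,115),(301,188)]
L=[onz(m,p,.126) for p in tops];c=np.mean(L,0);print('clamp',c)
for p in L: d=p-c;print(np.linalg.norm(d),np.degrees(np.arctan2(d[1],d[0])))
j=[onz(m,(185+x/4-.4,39+y/4-.4),.085) for x,y in [(219,94),(450,228),(331,456),(106,342)]]
print('jaw',np.mean(j,0),[np.linalg.norm(j[i]-j[i-1]) for i in range(4)])
print('stud',onz(m,(185+278/4-.4,39+282/4-.4),.110))
E
```

```text
[ 0.58943847 -0.20679318  0.099     ]
0.01948957472236207 13.117461528178152 13.117461528178152
0.019578295418318147 -46.84627009044233 13.153729909557669
0.020073403168423213 -109.28921925063457 10.710780749365426
0.019411861147579257 -167.35724329190023 12.642756708099768
0.018912033763562142 130.93687078602522 10.936870786025224
0.01958353851933961 73.40824003952598 13.408240039525978
clamp [ 0.58932382 -0.20702854  0.126     ]
0.06459831631453722 -10.25239606973299
0.06450311275702349 109.91735569120264
0.06438507262284877 -130.24095334167714
jaw [ 0.58948679 -0.2071078   0.085     ] [np.float64(0.05230261660438514), np.float64(0.05186140184641351), np.float64(0.051050673570771185), np.float64(0.0521582292204012)]
stud [ 0.59010682 -0.20725943  0.11      ]
```

Emit:
{"fn": "jog_arm", "kwargs": {
  "translation": [
    [0,-4.03,-1.37],
    [0,-4.03,-1.37],
    [0,-4.03,-1.37],
    [0,-4.03,-1.37],
    [0,-4.03,-1.37],
    [0,-4.03,-1.37],
    [0,-4.03,-1.37],
    [1,-4.03,-1.37],
    [1,-4.03,-1.37],
    [1.5,-4.03,-1.37],
    [0,0,0],
    [0,0,0]
  ],
  "twist": [0,0,0,0,0,0,0,0,0,0,-0.107,0],
  "gripper": [0,0,0,0,0,0,0,0,0,0,0,0]
}}

```text
clock: 3.45
ee_pos: [0.5296, 0.1933, 0.1463]
tcp_rot: [1.998, 0.41, -1.998]
wrist_force: [-0.5, -0.4, 0.5]
grip_width: 1.003
```

```bash
python3 - <<'E'
from h import *
m=camera_model('wrist');s=readout.state();print(s['ee_pos'],s['joint_pos'],s['clock'])
im=snapshot('wrist');cv2.imwrite('pics/d_w.png',im[:,:,::-1])
import pickle;pickle.dump(m,open('d_m.pkl','wb'))
R=Ro.from_rotvec(s['tcp_rot']).as_matrix();print(R.round(4), np.degrees(np.arctan2(R[1,2],R[0,2])))
print(proj(m,(.6244,.236,.024)),proj(m,(.454,.163,.026)))
E
```

```text
[0.52958349 0.19333684 0.14628935] [ 0.14858869  0.511843   -0.70401963  1.83910439  0.4045872   0.9387625
 -1.90179428] 3.45
[[ 1.000e-04  3.946e-01 -9.189e-01]
 [-6.000e-04 -9.189e-01 -3.946e-01]
 [-1.000e+00  6.000e-04  2.000e-04]] -156.76192248792069
[253.39374855  76.31343756] [253.674556   265.28436951]
```

View pics/d_w.png

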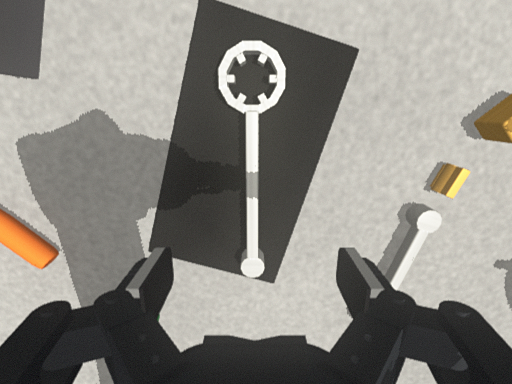

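```bash
python3 - <<'E'
from h import *
import pickle;m=pickle.load(open('d_m.pkl','rb'))
im=cv2.imread('pics/d_w.png');g=im.min(2)
reg=np.zeros_like(g);reg[38:115,215:290]=1
w=((g>195)&(reg>0)).astype(np.uint8)
n,l,st,ce=cv2.connectedComponentsWithStats(w);i=1+np.argmax(st[1:,4])
cs,_=cv2.findContours((l==i).astype(np.uint8),cv2.RETR_EXTERNAL,cv2.CHAIN_APPROX_NONE)
c=max(cs,key=cv2.contourArea)[:,0];c=c[c[:,1]<105]
P=np.array([onz(m,p,.024)[:2] for p in c])
A=np.c_[2*P,np.ones(len(P))];x=np.linalg.lstsq(A,(P**2).sum(1),rcond=None)[0];r=np.sqrt(x[2]+x[0]**2+x[1]**2);print('ring',x[:2],r)
# handle midline
q=[]
for row in range(120,250,2):
    cols=np.where(g[row,235:270]>90)[0]+235
    q.append(onz(m,((cols.min()+cols.max())/2,row),.028)[:2])
q=np.array(q);mu=q.mean(0);v=np.linalg.svd(q-mu)[2][0];v*=-np.sign(v[0]);print('dir',np.degrees(np.arctan2(v[1],v[0])),'off',np.cross(v,x[:2]-mu))
k=onz(m,(252.5,265),.028);print('knob',k,np.hypot(*(k[:2]-x[:2])))
hm=x[:2]+.105*v;print('hm',hm)
s=readout.state();R=Ro.from_rotvec(s['tcp_rot']).as_matrix()
print('shift cm',100*R.T@(np.array([*hm,.009])-s['ee_pos']))
E
```

```text
ring [0.62272471 0.23702708] 0.028925913024912774
dir -156.74899087513165 off 0.00015457974055043538
knob [0.4549352  0.16473866 0.028     ] 0.18269903487719416
hm [0.52625237 0.19557727]
shift cm [13.74234767 -0.40829168  0.21796049]<stdin>:16: DeprecationWarning: Arrays of 2-dimensional vectors are deprecated. Use arrays of 3-dimensional vectors instead. (deprecated in NumPy 2.0)
```

Emit:
{"fn": "jog_arm", "kwargs": {
  "translation": [
    [2,-0.4,0.2],
    [3.5,0,0],
    [3.5,0,0],
    [3,0,0],
    [1.2,0,0],
    [0.7,0,0],
    [0,0,0],
    [0,0,0],
    [0,0,0],
    [0,0,0],
    [0,0,0],
    [0,0,0]
  ],
  "twist": [0,0,0,0,0,0,0,0,0,0,0,0],
  "gripper": [0,0,0,0,0,0,0.6,1,1,1,1,1],
  "force": 100
}}

```text
clock: 5.0
ee_pos: [0.5263, 0.1972, 0.0082]
tcp_rot: [1.998, 0.412, -1.996]
wrist_force: [0.2, -1.1, 4.9]
grip_width: 0.113
```

```bash
python3 - <<'E'
from h import *
m=camera_model('wrist');s=readout.state();print(s['ee_pos'],s['grip_width'],s['wrist_force'],s['ft_torque'],s['clock'])
im=snapshot('wrist');cv2.imwrite('pics/e_w.png',im[:,:,::-1])
E
```

```text
[0.52629093 0.19724955 0.00816118] 0.11272715425948861 [ 0.21690338 -1.14066303  4.85212217] [-0.28983179  0.20831341 -0.07600896] 5.0
```

View pics/e_w.png

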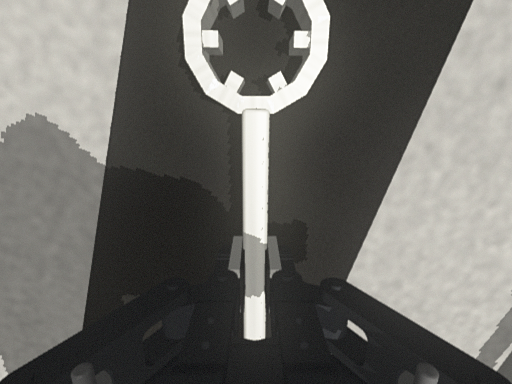

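Emit:
{"fn": "jog_arm", "kwargs": {
  "translation": [
    [-1,0,0],
    [-3,0,0],
    [-4,0,0],
    [-4,0,0],
    [-3,0,0],
    [-1.2,0,0],
    [0,0,0],
    [0,0,0]
  ],
  "twist": [0,0,0,0,0,0,0,0],
  "gripper": [1,1,1,1,1,1,1,1]
}}

```text
clock: 6.05
ee_pos: [0.5247, 0.1968, 0.1678]
tcp_rot: [1.994, 0.413, -2.0]
wrist_force: [1.0, -0.4, -3.3]
grip_width: 0.113
```

```bash
cat > ring.py <<'E'
from h import *
def meas(name):
    m=camera_model('wrist');s=readout.state()
    im=snapshot('wrist');cv2.imwrite(name,im[:,:,::-1])
    R=Ro.from_rotvec(s['tcp_rot']).as_matrix()
    print(s['clock'],s['ee_pos'].round(4),'zang',np.degrees(np.arctan2(R[1,2],R[0,2]))%360,'f',s['wrist_force'].round(1),'t',s['ft_torque'].round(2),s['grip_width'],'j7',s['joint_pos'][6], 'tilt',R[:,0].round(4))
    return m,s,R,im
E
python3 - <<'E'
from ring import *
m,s,R,im=meas('pics/f_w.png')
E
```

```text
6.05 [0.5247 0.1968 0.1678] zang 203.36434329975845 f [ 1.  -0.4 -3.3] t [-0.01  0.05  0.02] 0.1128151995976282 j7 -1.8902664608127955 tilt [-2.4e-03 -9.0e-04 -1.0e+00]
```

View pics/f_w.png

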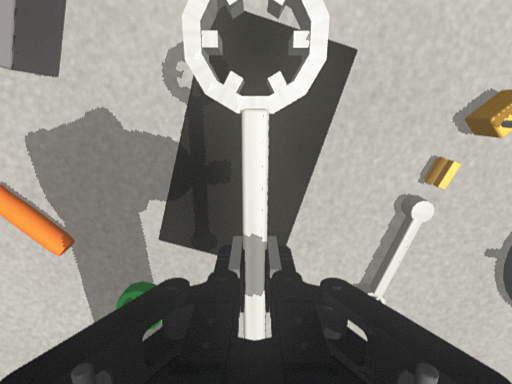

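```bash
cat >> ring.py <<'E'
def intool(m,s,R,uv,x):
    o,d=ray(m,uv);o=R.T@(o-s['ee_pos']);d=R.T@d
    return o+d*(x-o[0])/d[0]
E
python3 - <<'E'
from ring import *
m,s=camera_model('wrist'),readout.state();R=Ro.from_rotvec(s['tcp_rot']).as_matrix()
im=cv2.imread('pics/f_w.png');g=im.min(2)
c=[]
# inner/outer edges along rows
for row in range(20,60,4):
    cols=np.where(g[row,170:345]>175)[0]+170;print(row,cols.min(),cols.max())
for a in [(210.5,39),(301.5,39),(256,39),(187,39),(326,39)]: print(a,intool(m,s,R,a,-.0158))
for r in (120,200): 
    cols=np.where(g[r,230:285]>150)[0]+230;print(r,cols.min(),cols.max(),intool(m,s,R,((cols.min()+cols.max())/2,r),-.0198))
E
```

```text
20 170 344
24 170 344
28 170 344
32 170 344
36 170 344
40 170 344
44 170 326
48 170 326
52 184 326
56 184 326
(210.5, 39) [-0.0158     -0.01868046 -0.10387493]
(301.5, 39) [-0.0158      0.01796582 -0.10382226]
(256, 39) [-0.0158     -0.00035673 -0.10384859]
(187, 39) [-0.0158     -0.02814482 -0.10388853]
(326, 39) [-0.0158      0.02783133 -0.10380808]
120 242 268 [-0.0198     -0.00078995 -0.07250966]
200 243 266 [-0.0198     -0.00104615 -0.03697677]
```

Emit:
{"fn": "jog_arm", "kwargs": {
  "translation": [
    [0,1.8,1.0],
    [0,3.6,1.9],
    [0,3.6,1.9],
    [0,3.6,1.9],
    [0,3.6,1.9],
    [0,3.6,1.9],
    [0,3.6,1.9],
    [0,3.6,1.9],
    [0,3.6,1.9],
    [0,3.6,1.9],
    [0,2.1,1.2],
    [0,1.4,0.9],
    [0,0,0],
    [0,0,0]
  ],
  "twist": [0,0,0,0,0,0,0,0,0,0,0,0.1,0.093,0],
  "gripper": [1,1,1,1,1,1,1,1,1,1,1,1,1,1]
}}

```text
clock: 7.85
ee_pos: [0.4891, -0.2285, 0.1681]
tcp_rot: [2.107, 0.229, -2.11]
wrist_force: [0.3, 0.2, -3.8]
grip_width: 0.116
```

```bash
python3 - <<'E'
from ring import *
m,s,R,im=meas('pics/g_w.png')
rc=s['ee_pos']+R@np.array([0.0042,-.0003,-.1039]);print('ring underside',rc)
t=np.array([.5895,-.207,rc[2]]);print('shift cm',100*R.T@(t-rc))
im=snapshot('top');crop(im,285,110,375,200,6,'pics/g_t.png')
E
```

```text
7.85 [ 0.4891 -0.2285  0.1681] zang 192.3427797388807 f [ 0.3  0.2 -3.8] t [0.05 0.03 0.02] 0.1164721653415774 j7 -1.2129221401873678 tilt [-0.0018  0.0012 -1.    ]
ring underside [ 0.59054026 -0.20602282  0.16379471]
shift cm [7.15885534e-05 7.32232158e-02 1.22509677e-01]
```

View pics/g_w.png

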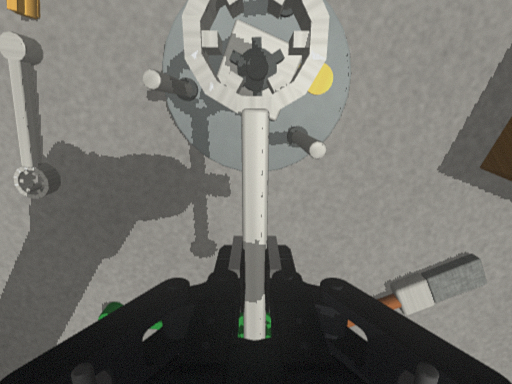

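View pics/g_t.png

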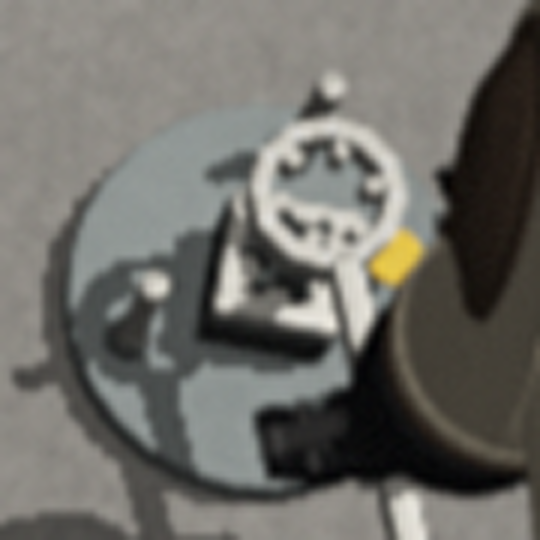

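```bash
python3 - <<'E'
from ring import *
m=camera_model('wrist');im=cv2.cvtColor(cv2.imread('pics/g_w.png'),cv2.COLOR_BGR2RGB)
for z in (.099,.101,.11): print(proj(m,(.5895,-.207,z)))
crop(im,200,0,320,120,5,'pics/g_c.png')
E
```

```text
[257.48158972  70.36589052]
[257.50880661  69.98969745]
[257.63824077  68.20065305]
```

View pics/g_c.png

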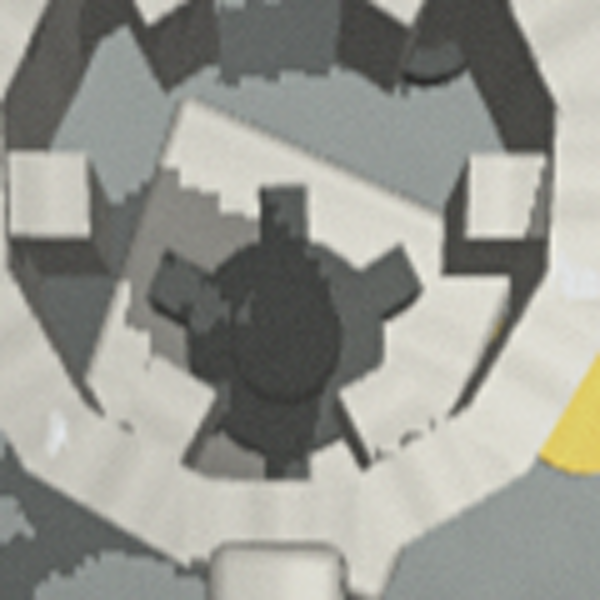

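Emit:
{"fn": "jog_arm", "kwargs": {
  "translation": [
    [2,0.07,0.12],
    [2,0,0],
    [1.4,0,0],
    [0.4,0,0],
    [0,0,0],
    [0,0,0]
  ],
  "twist": [0,0,0,0,0,0],
  "gripper": [1,1,1,1,1,1]
}}

```text
clock: 8.7
ee_pos: [0.4894, -0.2299, 0.112]
tcp_rot: [2.109, 0.227, -2.106]
wrist_force: [0.6, 0.3, -4.5]
grip_width: 0.114
```

```bash
python3 - <<'E'
from ring import *
m,s,R,im=meas('pics/h_w.png')
rc=s['ee_pos']+R@np.array([0.0042,-.0003,-.1039]);print('ring underside',rc)
t=np.array([.5895,-.207,rc[2]]);print('shift cm',100*R.T@(t-rc))
crop(im,180,0,330,150,4,'pics/h_c.png')
E
```

```text
8.7 [ 0.4894 -0.2299  0.112 ] zang 192.32210412103228 f [ 0.6  0.3 -4.5] t [ 0.01 -0.01  0.05] 0.11448439696817422 j7 -1.263663236015622 tilt [ 1.3e-03 -6.0e-04 -1.0e+00]
ring underside [ 0.59088157 -0.20744251  0.10793874]
shift cm [-0.00020036 -0.0727153   0.12553026]
```

View pics/h_c.png

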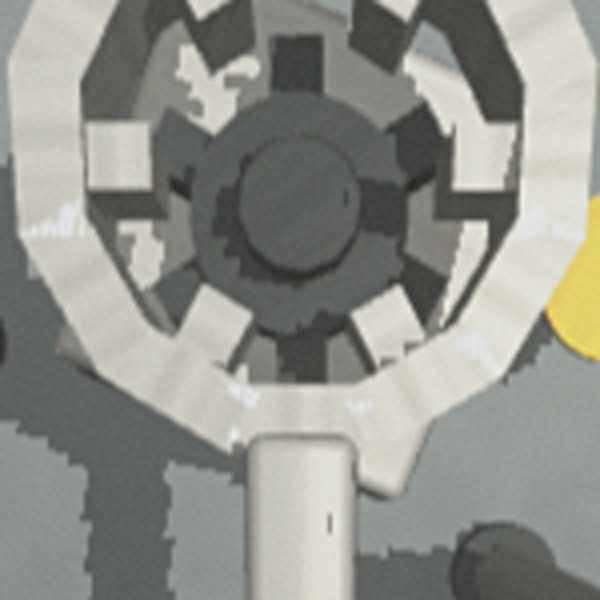

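```bash
python3 - <<'E'
from ring import *
m,s=camera_model('wrist'),readout.state();R=Ro.from_rotvec(s['tcp_rot']).as_matrix()
for uv,z in [((180+300/4-.4,198/4-.4),.110),((180+300/4-.4,(38)/4-.4),.099),((180+302/4-.4,(380)/4-.4),.099)]:
    p=intool(m,s,R,uv,s['ee_pos'][2]-z);print(p)
print(intool(m,s,R,(180+302/4-.4,155/4-.4),-.0158))
E
```

```text
[ 0.00202319 -0.00098612 -0.10325546]
[ 0.01302319 -0.00095462 -0.12255046]
[ 0.01302319 -0.00074135 -0.08390464]
[-0.0158     -0.0007967  -0.10390698]
```

Emit:
{"fn": "jog_arm", "kwargs": {
  "translation": [
    [0.4,0,0.08],
    [0.4,0,0],
    [0.4,0,0],
    [0.3,0,0],
    [0.3,0,0],
    [0,0,0],
    [0,0,0]
  ],
  "twist": [0,0,0,0,0,0,0],
  "gripper": [1,1,1,1,1,1,1]
}}

```text
clock: 9.62
ee_pos: [0.4881, -0.2299, 0.0934]
tcp_rot: [2.108, 0.227, -2.108]
wrist_force: [0.0, 0.5, -2.9]
grip_width: 0.114
```

Emit:
{"fn": "jog_arm", "kwargs": {
  "translation": [
    [0.2,0,0],
    [0.1,0,0],
    [0,0,0]
  ],
  "twist": [0,0,0],
  "gripper": [1,1,1]
}}

```text
clock: 10.0
ee_pos: [0.4879, -0.2299, 0.0902]
tcp_rot: [2.108, 0.227, -2.108]
wrist_force: [0.4, -0.2, -2.9]
grip_width: 0.117
```

```bash
python3 - <<'E'
from ring import *
m,s,R,im=meas('pics/i_w.png')
rc=s['ee_pos']+R@np.array([0.0042,-.0008,-.1039]);print('ring underside',rc)
crop(im,180,0,330,150,4,'pics/i_c.png')
E
```

```text
10.0 [ 0.4879 -0.2299  0.0902] zang 192.3095452319119 f [ 0.4 -0.2 -2.9] t [ 0.03 -0.   -0.03] 0.1172237217092116 j7 -1.2831545719912714 tilt [-1.e-04  1.e-04 -1.e+00]
ring underside [ 0.58926143 -0.20693392  0.08600941]
```

View pics/i_c.png

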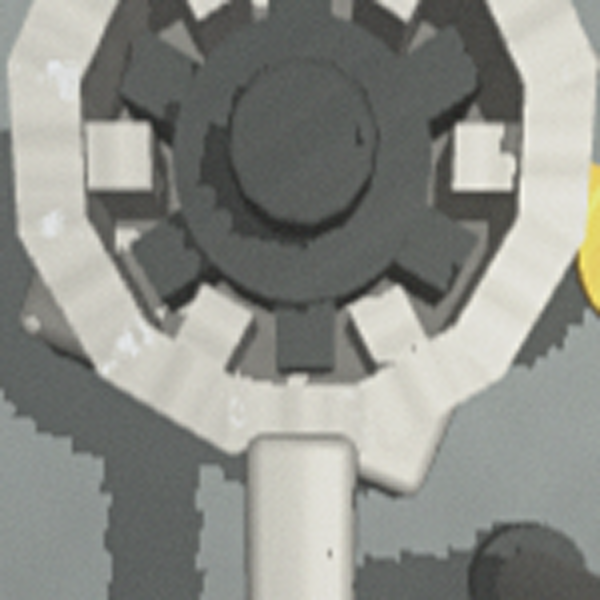

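Emit:
{"fn": "jog_arm", "kwargs": {
  "translation": [
    [0,-1.04,-0.05],
    [0.02,-1.04,-0.05],
    [0.02,-1.04,-0.05],
    [0.02,-1.04,-0.05],
    [0,0,0]
  ],
  "twist": [0.1,0.1,0.1,0.1,0],
  "gripper": [1,1,1,1,1]
}}

```text
clock: 10.68
ee_pos: [0.4874, -0.1886, 0.0898]
tcp_rot: [-2.126, 0.197, 2.125]
wrist_force: [-0.4, -1.5, -3.3]
grip_width: 0.115
```

```bash
cat >> ring.py <<'E'
N=np.array([.5893,-.207,0])
def rep(name=None,z=.105,x=-.1039,y=-.0008):
    m,s,R,im=meas(name or 'pics/tmp.png')
    rc=s['ee_pos']+R@np.array([0.0042,y,x]);r=s['ee_pos']-N
    tau=r[0]*s['wrist_force'][1]-r[1]*s['wrist_force'][0]
    print('ring',rc.round(4),'err tool cm',(100*R.T@(np.array([N[0],N[1],rc[2]])-rc)).round(3),'tau F',tau,'+Mz',tau+s['ft_torque'][2])
    if name: crop(im,180,0,330,150,4,name.replace('.png','_c.png'))
    return m,s,R,im
E
python3 - <<'E'
from ring import *
rep('pics/j.png')
E
```

```text
10.675 [ 0.4874 -0.1886  0.0898] zang 169.47679276002995 f [-0.4 -1.5 -3.3] t [-0.18 -0.01 -0.03] 0.11505966711618142 j7 -1.702022315545875 tilt [ 1.e-04 -8.e-04 -1.e+00]
ring [ 0.5897 -0.2068  0.0857] err tool cm [0.    0.031 0.034] tau F 0.16250040471754088 +Mz 0.13734386696072146
```

View pics/j_c.png

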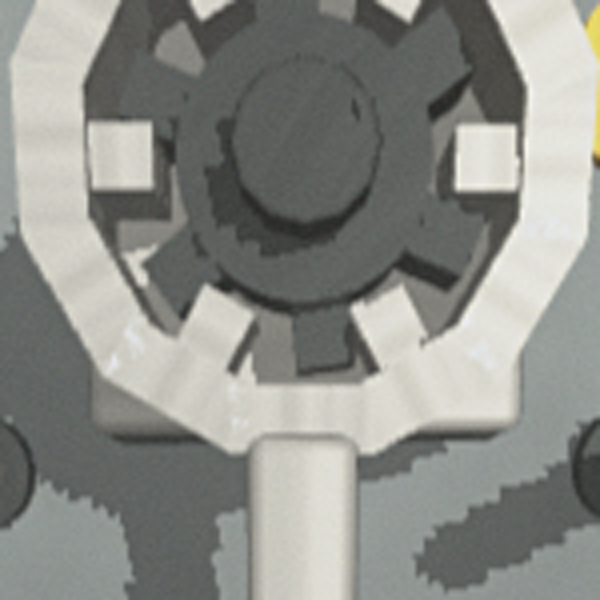

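Emit:
{"fn": "jog_arm", "kwargs": {
  "translation": [
    [0.02,-1.04,-0.05],
    [0.02,-1.04,-0.05],
    [0.02,-1.04,-0.05],
    [0.02,-1.04,-0.05],
    [0.02,-1.04,-0.05],
    [0.02,-1.04,-0.05],
    [0.02,-1.04,-0.05],
    [0.01,-0.52,-0.01],
    [0,0,0]
  ],
  "twist": [0.1,0.1,0.1,0.1,0.1,0.1,0.1,0.05,0],
  "gripper": [1,1,1,1,1,1,1,1,1]
}}

```text
clock: 11.85
ee_pos: [0.5278, -0.1245, 0.0882]
tcp_rot: [-1.662, 0.838, 1.661]
wrist_force: [0.2, -1.1, -3.4]
grip_width: 0.114
```

```bash
python3 - <<'E'
from ring import *
rep('pics/k.png')
E
```

```text
11.85 [ 0.5278 -0.1245  0.0882] zang 126.5171365388917 f [ 0.2 -1.1 -3.4] t [-0.4  -0.06 -0.05] 0.1140650834034539 j7 -2.490064929910336 tilt [-0.e+00 -5.e-04 -1.e+00]
ring [ 0.5903 -0.2075  0.084 ] err tool cm [-0.     0.049  0.1  ] tau F 0.057408348637280296 +Mz 0.010625151320256876
```

View pics/k.png

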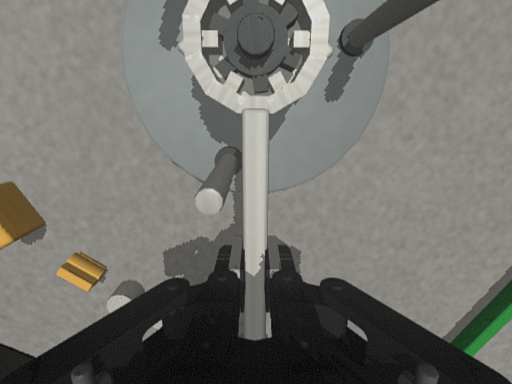

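Emit:
{"fn": "jog_arm", "kwargs": {
  "translation": [
    [0,0.52,-0.01],
    [-0.6,0,0],
    [-0.8,0,0],
    [-0.7,0,0],
    [0,1.04,-0.05],
    [0,1.04,-0.05],
    [0,1.04,-0.05],
    [0,1.04,-0.05],
    [0,1.04,-0.05],
    [0,1.04,-0.05],
    [0,1.04,-0.05],
    [0,1.04,-0.05],
    [0,1.04,-0.05],
    [0,1.04,-0.05],
    [0,1.04,-0.05],
    [0,0,0],
    [0,0,0]
  ],
  "twist": [-0.05,0,0,0,-0.1,-0.1,-0.1,-0.1,-0.1,-0.1,-0.1,-0.1,-0.1,-0.1,-0.1,0,0],
  "gripper": [1,1,1,1,1,1,1,1,1,1,1,1,1,1,1,1,1]
}}

```text
clock: 14.02
ee_pos: [0.4876, -0.2292, 0.1094]
tcp_rot: [2.109, 0.226, -2.109]
wrist_force: [-0.1, -0.1, -3.7]
grip_width: 0.116
```

```bash
python3 - <<'E'
from ring import *
rep('pics/l.png')
E
```

```text
14.025 [ 0.4876 -0.2292  0.1094] zang 192.21116769989084 f [-0.1 -0.1 -3.7] t [ 0.01 -0.03 -0.06] 0.1159847866492817 j7 -1.2520752821486834 tilt [ 1.e-04  3.e-04 -1.e+00]
ring [ 0.589  -0.2064  0.1053] err tool cm [-0.     0.066 -0.021] tau F 0.0065070236659068165 +Mz -0.05020662933417
```

View pics/l_c.png

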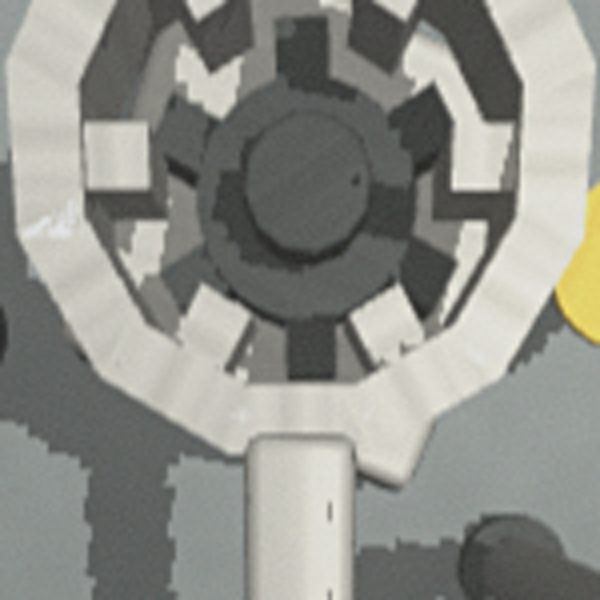

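```bash
python3 - <<'E'
from ring import *
m,s=camera_model('wrist'),readout.state();R=Ro.from_rotvec(s['tcp_rot']).as_matrix()
P=lambda uv,z:intool(m,s,R,(180+uv[0]/4-.4,uv[1]/4-.4),s['ee_pos'][2]-z)
print(P((309,182),.110)); a,b=P((302,18),.097),P((312,378),.097);print(a,b,(a+b)/2,np.degrees(np.arctan2(b[1]-a[1],b[2]-a[2])))
print(intool(m,s,R,(180+300/4-.4,155/4-.4),-.0158))
E
```

```text
[-6.04275536e-04 -7.93061574e-06 -1.04403179e-01]
[ 0.01239572 -0.00075845 -0.12442264] [ 0.01239572  0.00051506 -0.08411615] [ 0.01239572 -0.00012169 -0.10426939] 1.8096868083617361
[-0.0158     -0.0010393  -0.10390187]
```

Emit:
{"fn": "jog_arm", "kwargs": {
  "translation": [
    [0,0.39,-0.04],
    [0.5,0,0],
    [0.6,0,0],
    [0.5,0,0],
    [0.4,0,0],
    [0,0,0],
    [0,0,0]
  ],
  "twist": [-0.03,0,0,0,0,0,0],
  "gripper": [1,1,1,1,1,1,1]
}}

```text
clock: 14.95
ee_pos: [0.4889, -0.2334, 0.0893]
tcp_rot: [2.091, 0.257, -2.091]
wrist_force: [0.3, -0.2, -3.7]
grip_width: 0.116
```

```bash
python3 - <<'E'
from ring import *
rep('pics/m.png')
E
```

```text
14.95 [ 0.4889 -0.2334  0.0893] zang 194.0314763128047 f [ 0.3 -0.2 -3.7] t [-0.02  0.07 -0.03] 0.1156193466004176 j7 -1.2370525495349027 tilt [ 2.e-04 -0.e+00 -1.e+00]
ring [ 0.5895 -0.2075  0.0851] err tool cm [-0.    -0.05   0.013] tau F 0.027943323718495432 +Mz -0.0043109468681008754
```

View pics/m_c.png

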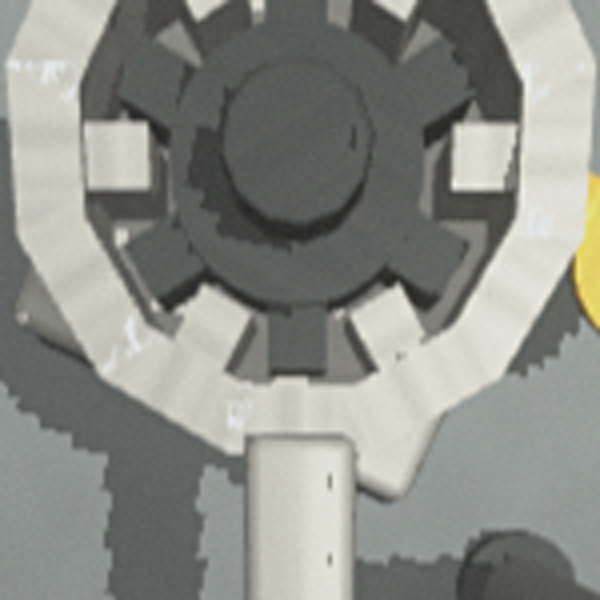

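Emit:
{"fn": "jog_arm", "kwargs": {
  "translation": [
    [0,-1.04,-0.05],
    [0.02,-1.04,-0.05],
    [0.02,-1.04,-0.05],
    [0.02,-1.04,-0.05],
    [0.02,-1.04,-0.05],
    [0.02,-1.04,-0.05],
    [0.02,-1.04,-0.05],
    [0.01,-0.52,-0.01],
    [0,0,0]
  ],
  "twist": [0.1,0.1,0.1,0.1,0.1,0.1,0.1,0.05,0],
  "gripper": [1,1,1,1,1,1,1,1,1]
}}

```text
clock: 16.12
ee_pos: [0.4986, -0.1578, 0.0881]
tcp_rot: [-1.939, 0.5, 1.939]
wrist_force: [-0.4, -0.7, -3.5]
grip_width: 0.117
```

```bash
python3 - <<'E'
from ring import *
rep('pics/n.png')
E
```

```text
16.125 [ 0.4986 -0.1578  0.0881] zang 151.113727951393 f [-0.4 -0.7 -3.5] t [-0.09  0.11  0.03] 0.11698780968744635 j7 -2.0296591562159034 tilt [ 1.e-04 -5.e-04 -1.e+00]
ring [ 0.59   -0.2072  0.084 ] err tool cm [-0.     0.012  0.073] tau F 0.08279003104402635 +Mz 0.11691037780643201
```

View pics/n_c.png

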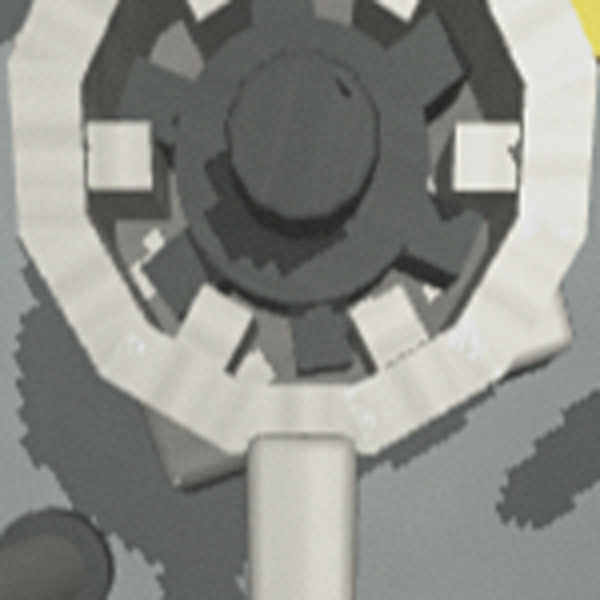

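Emit:
{"fn": "jog_arm", "kwargs": {
  "translation": [
    [0.01,-0.31,0],
    [0,-0.31,0]
  ],
  "twist": [0.03,0.03],
  "gripper": [1,1]
}}

```text
clock: 16.42
ee_pos: [0.5017, -0.1525, 0.0879]
tcp_rot: [-1.9, 0.554, 1.9]
wrist_force: [-0.1, -0.1, -2.9]
grip_width: 0.112
```

Emit:
{"fn": "jog_arm", "kwargs": {
  "translation": [
    [0.01,-0.31,-0.01],
    [0,-0.31,0]
  ],
  "twist": [0.03,0.03],
  "gripper": [1,1]
}}

```text
clock: 16.68
ee_pos: [0.5053, -0.1472, 0.0877]
tcp_rot: [-1.862, 0.604, 1.862]
wrist_force: [-0.7, -0.9, -2.7]
grip_width: 0.115
```

Emit:
{"fn": "jog_arm", "kwargs": {
  "translation": [
    [0.01,-0.31,-0.01],
    [0,-0.31,0]
  ],
  "twist": [0.03,0.03],
  "gripper": [1,1]
}}

```text
clock: 16.92
ee_pos: [0.5091, -0.1423, 0.0876]
tcp_rot: [-1.824, 0.653, 1.824]
wrist_force: [-0.2, -1.1, -2.7]
grip_width: 0.113
```

Emit:
{"fn": "jog_arm", "kwargs": {
  "translation": [
    [0.01,-0.31,-0.01],
    [0,-0.31,0]
  ],
  "twist": [0.03,0.03],
  "gripper": [1,1]
}}

```text
clock: 17.18
ee_pos: [0.5132, -0.1376, 0.0876]
tcp_rot: [-1.785, 0.7, 1.785]
wrist_force: [-0.3, -1.1, -3.7]
grip_width: 0.111
```

Emit:
{"fn": "jog_arm", "kwargs": {
  "translation": [
    [0.01,-0.31,-0.01],
    [0,-0.31,0]
  ],
  "twist": [0.03,0.03],
  "gripper": [1,1]
}}

```text
clock: 17.42
ee_pos: [0.5175, -0.1331, 0.0875]
tcp_rot: [-1.746, 0.745, 1.745]
wrist_force: [0.4, -1.4, -3.8]
grip_width: 0.112
```

Emit:
{"fn": "jog_arm", "kwargs": {
  "translation": [
    [0.01,-0.31,-0.01],
    [0,-0.31,0]
  ],
  "twist": [0.03,0.03],
  "gripper": [1,1]
}}

```text
clock: 17.68
ee_pos: [0.5221, -0.129, 0.0873]
tcp_rot: [-1.706, 0.79, 1.706]
wrist_force: [0.9, -1.3, -2.9]
grip_width: 0.108
```

Emit:
{"fn": "jog_arm", "kwargs": {
  "translation": [
    [0.01,-0.31,-0.01],
    [0,-0.31,0]
  ],
  "twist": [0.03,0.03],
  "gripper": [1,1]
}}

```text
clock: 17.92
ee_pos: [0.527, -0.1251, 0.0872]
tcp_rot: [-1.666, 0.833, 1.665]
wrist_force: [0.1, -2.5, -3.0]
grip_width: 0.11
```

```bash
python3 - <<'E'
from ring import *
rep('pics/o.png')
E
```

```text
17.925 [ 0.527  -0.1251  0.0872] zang 126.87906241661682 f [ 0.1 -2.5 -3. ] t [-0.4  -0.1   0.12] 0.1099613580208544 j7 -2.4689151127144178 tilt [ 2.e-04 -0.e+00 -1.e+00]
ring [ 0.59   -0.2077  0.0831] err tool cm [-0.     0.01   0.102] tau F 0.1520238382131352 +Mz 0.2726513758921632
```

View pics/o_c.png

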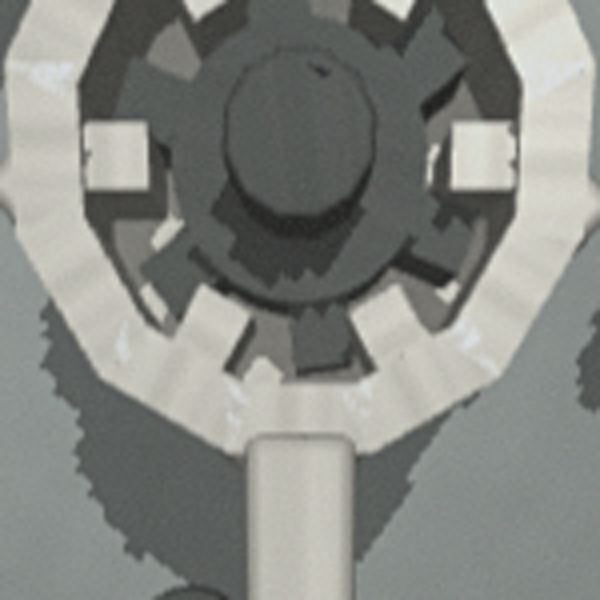

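Emit:
{"fn": "jog_arm", "kwargs": {
  "translation": [
    [0,0.52,0.06],
    [-0.6,0,0],
    [-0.8,0,0],
    [-0.8,0,0],
    [0,1.04,-0.05],
    [0,1.04,-0.05],
    [0,1.04,-0.05],
    [0,1.04,-0.05],
    [0,1.04,-0.05],
    [0,1.04,-0.05],
    [0,1.04,-0.05],
    [0,1.04,-0.05],
    [0,1.04,-0.05],
    [0,1.04,-0.05],
    [0,1.14,-0.06],
    [0,0,0],
    [0,0,0]
  ],
  "twist": [-0.05,0,0,0,-0.1,-0.1,-0.1,-0.1,-0.1,-0.1,-0.1,-0.1,-0.1,-0.1,-0.11,0,0],
  "gripper": [1,1,1,1,1,1,1,1,1,1,1,1,1,1,1,1,1]
}}

```text
clock: 20.1
ee_pos: [0.4873, -0.2313, 0.1094]
tcp_rot: [2.098, 0.246, -2.098]
wrist_force: [0.4, 1.8, -3.3]
grip_width: 0.11
```

```bash
python3 - <<'E'
from ring import *
rep('pics/p.png')
E
```

```text
20.1 [ 0.4873 -0.2313  0.1094] zang 193.33963088536584 f [ 0.4  1.8 -3.3] t [ 0.06  0.06 -0.  ] 0.11048382258790082 j7 -1.2164421039046063 tilt [-1.e-04  4.e-04 -1.e+00]
ring [ 0.5883 -0.2065  0.1052] err tool cm [-0.     0.071 -0.091] tau F -0.17660181186243457 +Mz -0.17839001756523007
```

View pics/p_c.png

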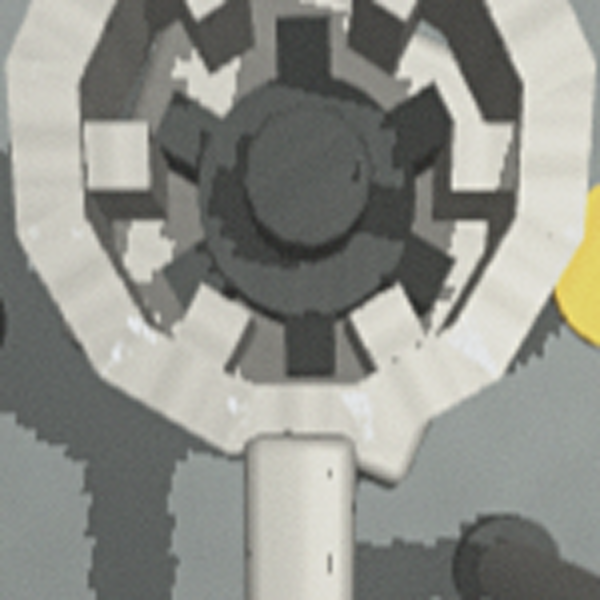

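```bash
python3 - <<'E'
from ring import *
m,s=camera_model('wrist'),readout.state();R=Ro.from_rotvec(s['tcp_rot']).as_matrix()
P=lambda uv,z:intool(m,s,R,(180+uv[0]/4-.4,uv[1]/4-.4),s['ee_pos'][2]-z)
print(P((308,177),.110)); a,b=P((303,15),.095),P((310,374),.095);print(a,b,(a+b)/2,np.degrees(np.arctan2(b[1]-a[1],b[2]-a[2])))
print(intool(m,s,R,(180+300/4-.4,155/4-.4),-.0158))
E
```

```text
[-6.03448695e-04 -7.45462102e-05 -1.04905354e-01]
[ 0.01439655 -0.00058434 -0.12533966] [ 0.01439655  0.00031888 -0.08469977] [ 0.01439655 -0.00013273 -0.10501971] 1.2731746738704413
[-0.0158     -0.00099185 -0.10389607]
```

Emit:
{"fn": "jog_arm", "kwargs": {
  "translation": [
    [0,0.3,-0.1],
    [0.5,0,0],
    [0.6,0,0],
    [0.6,0,0],
    [0.5,0,0],
    [0,0,0],
    [0,0,0]
  ],
  "twist": [-0.02,0,0,0,0,0,0],
  "gripper": [1,1,1,1,1,1,1]
}}

```text
clock: 21.02
ee_pos: [0.4893, -0.2346, 0.0873]
tcp_rot: [2.086, 0.267, -2.085]
wrist_force: [-0.1, 0.3, -3.0]
grip_width: 0.112
```

```bash
python3 - <<'E'
from ring import *
rep('pics/q.png')
E
```

```text
21.025 [ 0.4893 -0.2346  0.0873] zang 194.60184694978463 f [-0.1  0.3 -3. ] t [ 0.03 -0.08 -0.  ] 0.11157227631559326 j7 -1.2131097741408097 tilt [ 2.e-04  0.e+00 -1.e+00]
ring [ 0.5896 -0.2077  0.0831] err tool cm [-0.    -0.071  0.012] tau F -0.033835107454722346 +Mz -0.03773555524112878
```

View pics/q_c.png

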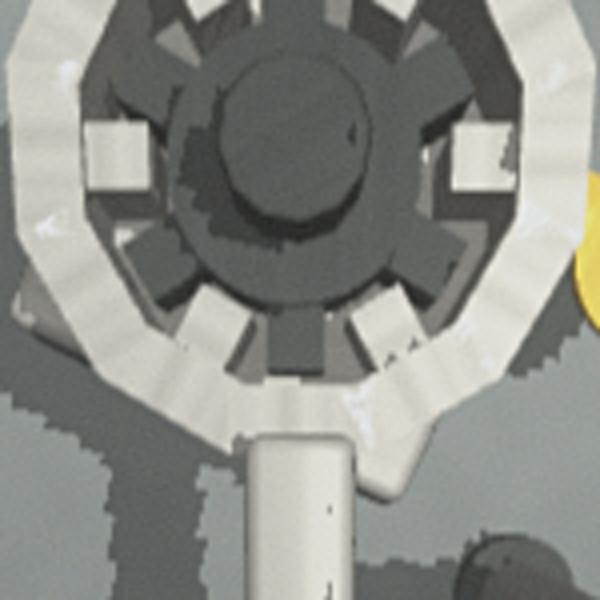

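Emit:
{"fn": "jog_arm", "kwargs": {
  "translation": [
    [0,-0.6,-0.02],
    [0,-0.31,0.02]
  ],
  "twist": [0.06,0.03],
  "gripper": [1,1]
}}

```text
clock: 21.32
ee_pos: [0.4871, -0.2255, 0.0874]
tcp_rot: [2.136, 0.175, -2.135]
wrist_force: [0.4, 0.0, -4.3]
grip_width: 0.113
```

Emit:
{"fn": "jog_arm", "kwargs": {
  "translation": [
    [0.01,-0.31,-0.01],
    [0,-0.31,0]
  ],
  "twist": [0.03,0.03],
  "gripper": [1,1]
}}

```text
clock: 21.58
ee_pos: [0.4862, -0.2193, 0.0872]
tcp_rot: [2.168, 0.113, -2.168]
wrist_force: [-0.3, 0.1, -3.1]
grip_width: 0.113
```

Emit:
{"fn": "jog_arm", "kwargs": {
  "translation": [
    [0.01,-0.31,-0.01],
    [0,-0.2,0]
  ],
  "twist": [0.03,0.02],
  "gripper": [1,1]
}}

```text
clock: 21.82
ee_pos: [0.4858, -0.2142, 0.087]
tcp_rot: [2.194, 0.059, -2.194]
wrist_force: [-0.9, 1.0, -1.9]
grip_width: 0.116
```

```bash
python3 - <<'E'
from ring import *
rep('pics/r.png')
E
```

```text
21.825 [ 0.4858 -0.2142  0.087 ] zang 183.0902002369945 f [-0.9  1.  -1.9] t [0.29 0.11 0.27] 0.11632280011142718 j7 -1.4198661567210196 tilt [-1.e-04 -0.e+00 -1.e+00]
ring [ 0.5895 -0.2078  0.0828] err tool cm [-0.    -0.083  0.015] tau F -0.10761578432993234 +Mz 0.16430302677591785
```

Emit:
{"fn": "jog_arm", "kwargs": {
  "translation": [
    [0,-0.2,0],
    [0,-0.2,0]
  ],
  "twist": [0.02,0.02],
  "gripper": [1,1]
}}

```text
clock: 22.12
ee_pos: [0.4856, -0.2103, 0.087]
tcp_rot: [2.215, 0.015, -2.215]
wrist_force: [-1.1, 1.6, -1.8]
grip_width: 0.114
```

```bash
python3 - <<'E'
from ring import *
rep('pics/r2.png')
E
```

```text
22.125 [ 0.4856 -0.2103  0.087 ] zang 180.7886946492161 f [-1.1  1.6 -1.8] t [0.32 0.18 0.38] 0.11408124030383901 j7 -1.46133880431754 tilt [-0.e+00  2.e-04 -1.e+00]
ring [ 0.5895 -0.208   0.0828] err tool cm [ 0.    -0.104  0.019] tau F -0.17134030589798135 +Mz 0.20965607685635726
```

View pics/r2_c.png

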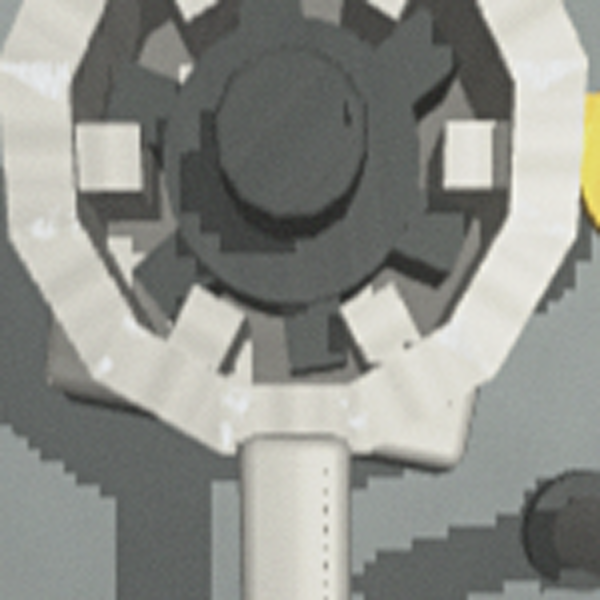

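Emit:
{"fn": "jog_arm", "kwargs": {
  "translation": [
    [0.01,-0.31,0],
    [0,-0.25,0]
  ],
  "twist": [0.02,0.02],
  "gripper": [1,1]
}}

```text
clock: 22.42
ee_pos: [0.4857, -0.2054, 0.087]
tcp_rot: [-2.208, 0.031, 2.208]
wrist_force: [-0.3, -0.6, -3.1]
grip_width: 0.113
```

Emit:
{"fn": "jog_arm", "kwargs": {
  "translation": [
    [0.01,-0.26,0],
    [0,-0.21,0]
  ],
  "twist": [0.02,0.02],
  "gripper": [1,1]
}}

```text
clock: 22.68
ee_pos: [0.4858, -0.2008, 0.0869]
tcp_rot: [-2.188, 0.075, 2.187]
wrist_force: [-0.6, -2.8, -3.0]
grip_width: 0.112
```

```bash
python3 - <<'E'
from ring import *
rep('pics/s.png')
E
```

```text
22.675 [ 0.4858 -0.2008  0.0869] zang 176.13299803895478 f [-0.6 -2.8 -3. ] t [-0.53  0.07 -0.04] 0.11167081479422604 j7 -1.5497740056236897 tilt [ 4.e-04 -7.e-04 -1.e+00]
ring [ 0.5895 -0.2071  0.0827] err tool cm [-0.    -0.004  0.025] tau F 0.29376951868085033 +Mz 0.25308369276676945
```

Emit:
{"fn": "jog_arm", "kwargs": {
  "translation": [
    [0.01,-0.21,0],
    [0,-0.21,0]
  ],
  "twist": [0.02,0.02],
  "gripper": [1,1]
}}

```text
clock: 22.98
ee_pos: [0.4862, -0.1965, 0.0868]
tcp_rot: [-2.167, 0.117, 2.166]
wrist_force: [0.3, -3.5, -3.3]
grip_width: 0.112
```

Emit:
{"fn": "jog_arm", "kwargs": {
  "translation": [
    [0.01,-0.21,0],
    [0,-0.21,0]
  ],
  "twist": [0.02,0.02],
  "gripper": [1,1]
}}

```text
clock: 23.22
ee_pos: [0.4868, -0.1922, 0.0867]
tcp_rot: [-2.146, 0.158, 2.145]
wrist_force: [-0.1, -4.3, -3.6]
grip_width: 0.108
```

Emit:
{"fn": "jog_arm", "kwargs": {
  "translation": [
    [0.01,-0.21,0],
    [0,-0.21,0]
  ],
  "twist": [0.02,0.02],
  "gripper": [1,1]
}}

```text
clock: 23.48
ee_pos: [0.4875, -0.1881, 0.0867]
tcp_rot: [-2.125, 0.199, 2.123]
wrist_force: [0.5, -5.8, -3.5]
grip_width: 0.115
```

```bash
python3 - <<'E'
from ring import *
rep('pics/t.png')
E
```

```text
23.475 [ 0.4875 -0.1881  0.0867] zang 169.30901319602177 f [ 0.5 -5.8 -3.5] t [-1.26 -0.2  -0.12] 0.11520080923419168 j7 -1.677398734019941 tilt [ 7.e-04 -7.e-04 -1.e+00]
ring [ 0.5898 -0.2066  0.0826] err tool cm [-0.     0.05   0.038] tau F 0.5759466657671989 +Mz 0.45297996352231595
```

View pics/t_c.png

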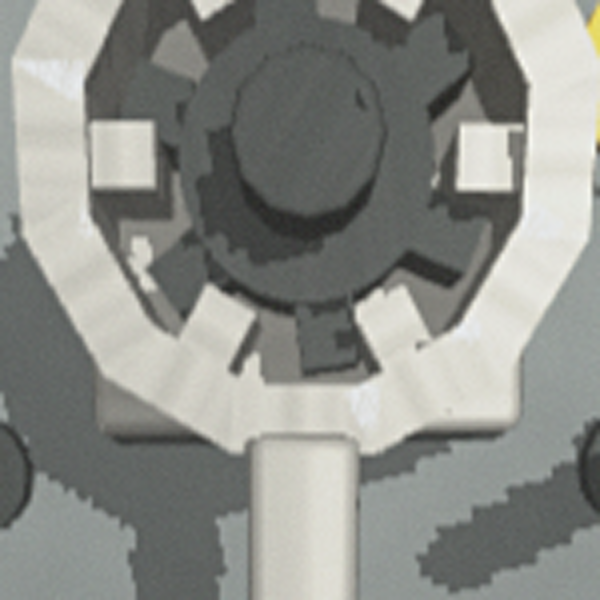

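Emit:
{"fn": "jog_arm", "kwargs": {
  "translation": [
    [0,-0.2,0],
    [0,-0.2,0]
  ],
  "twist": [0.02,0.02],
  "gripper": [1,1]
}}

```text
clock: 23.78
ee_pos: [0.4881, -0.1851, 0.0867]
tcp_rot: [-2.103, 0.24, 2.102]
wrist_force: [0.8, -7.3, -4.4]
grip_width: 0.111
```

Emit:
{"fn": "jog_arm", "kwargs": {
  "translation": [
    [0,-0.2,0]
  ],
  "twist": [0.02],
  "gripper": [1]
}}

```text
clock: 23.9
ee_pos: [0.4885, -0.1836, 0.0867]
tcp_rot: [-2.093, 0.261, 2.091]
wrist_force: [0.4, -8.4, -3.1]
grip_width: 0.114
```

```bash
python3 - <<'E'
from ring import *
rep('pics/u.png')
E
```

```text
23.9 [ 0.4885 -0.1836  0.0867] zang 165.92583412697988 f [ 0.4 -8.4 -3.1] t [-1.94 -0.05  0.55] 0.11446470244022824 j7 -1.739994886882771 tilt [ 4.0e-04 -2.5e-03 -1.0e+00]
ring [ 0.5895 -0.2081  0.0826] err tool cm [-0.    -0.103  0.042] tau F 0.8374745412129296 +Mz 1.384325288201866
```

Emit:
{"fn": "jog_arm", "kwargs": {
  "translation": [
    [0,-0.12,0],
    [0,0,0]
  ],
  "twist": [0,0],
  "gripper": [1,1]
}}

```text
clock: 24.2
ee_pos: [0.4886, -0.1833, 0.0867]
tcp_rot: [-2.093, 0.262, 2.092]
wrist_force: [0.5, -10.6, -3.9]
grip_width: 0.112
```

```bash
python3 - <<'E'
from ring import *
rep('pics/v.png')
E
```

```text
24.2 [ 0.4886 -0.1833  0.0867] zang 165.92472536098686 f [  0.5 -10.6  -3.9] t [-2.19  0.01  0.48] 0.11189911832542321 j7 -1.7417777240336838 tilt [ 2.0e-04 -3.4e-03 -1.0e+00]
ring [ 0.5895 -0.2078  0.0826] err tool cm [-0.    -0.076  0.044] tau F 1.0537100733252727 +Mz 1.5314461266900707
```

View pics/v_c.png

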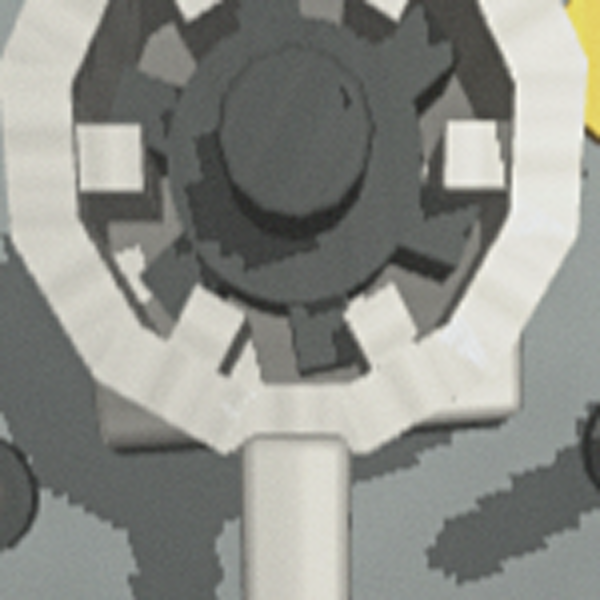

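Emit:
{"fn": "jog_arm", "kwargs": {
  "translation": [
    [0,-0.1,0],
    [0,0,0],
    [0,0,0]
  ],
  "twist": [0,0,0],
  "gripper": [1,1,1]
}}

```text
clock: 24.62
ee_pos: [0.4886, -0.183, 0.0867]
tcp_rot: [-2.093, 0.263, 2.092]
wrist_force: [-0.2, -11.7, -4.8]
grip_width: 0.113
```

```bash
python3 - <<'E'
from ring import *
rep('pics/w.png')
E
```

```text
24.625 [ 0.4886 -0.183   0.0867] zang 165.88127681011161 f [ -0.2 -11.7  -4.8] t [-2.44  0.02  0.35] 0.11255957718949844 j7 -1.7437865911020045 tilt [ 0.     -0.0039 -1.    ]
ring [ 0.5896 -0.2076  0.0826] err tool cm [-0.    -0.054  0.042] tau F 1.181711766226669 +Mz 1.5288065583332062
```

Emit:
{"fn": "jog_arm", "kwargs": {
  "translation": [
    [0,-0.08,0],
    [0,0,0],
    [0,0,0]
  ],
  "twist": [0.01,0,0],
  "gripper": [1,1,1]
}}

```text
clock: 25.05
ee_pos: [0.4888, -0.1824, 0.0867]
tcp_rot: [-2.087, 0.273, 2.086]
wrist_force: [0.0, -11.8, -4.2]
grip_width: 0.116
```

```bash
python3 - <<'E'
from ring import *
rep('pics/x.png')
im=snapshot('scene');crop(im,175,220,285,325,5,'pics/x_s.png')
E
```

```text
25.05 [ 0.4888 -0.1824  0.0867] zang 165.32083550075487 f [  0.  -11.8  -4.2] t [-2.55  0.02  0.5 ] 0.11604571719460106 j7 -1.7539057076267086 tilt [-1.0e-04 -4.1e-03 -1.0e+00]
ring [ 0.5895 -0.2079  0.0826] err tool cm [-0.    -0.085  0.043] tau F 1.188930493730962 +Mz 1.6851082485806834
```

View pics/x_s.png

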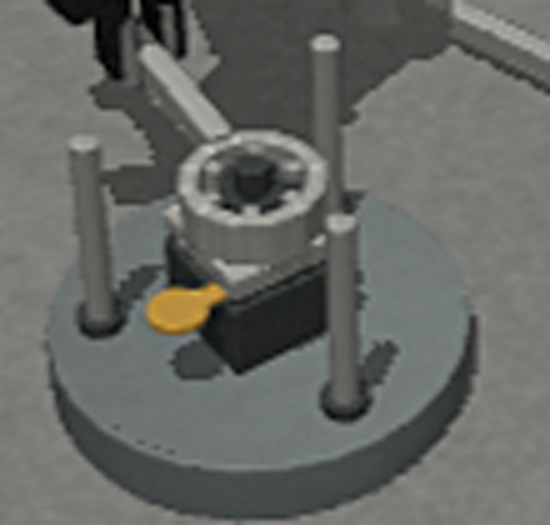

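Emit:
{"fn": "jog_arm", "kwargs": {
  "translation": [
    [0,0.35,0],
    [0,0.4,0],
    [0,0.4,0],
    [0,0,0]
  ],
  "twist": [-0.02,-0.04,-0.03,0],
  "gripper": [1,1,1,1]
}}

```text
clock: 25.65
ee_pos: [0.4871, -0.19, 0.0867]
tcp_rot: [-2.136, 0.177, 2.134]
wrist_force: [2.3, -3.8, -2.9]
grip_width: 0.117
```

```bash
python3 - <<'E'
from ring import *
rep('pics/y.png')
E
```

```text
25.65 [ 0.4871 -0.19    0.0867] zang 170.49622692299812 f [ 2.3 -3.8 -2.9] t [-0.79 -0.39 -0.31] 0.11696092443533801 j7 -1.6543872556907104 tilt [ 1.e-03  3.e-04 -1.e+00]
ring [ 0.5897 -0.2063  0.0825] err tool cm [-0.     0.072  0.025] tau F 0.34827031327120517 +Mz 0.03713744359007487
```

View pics/y_c.png

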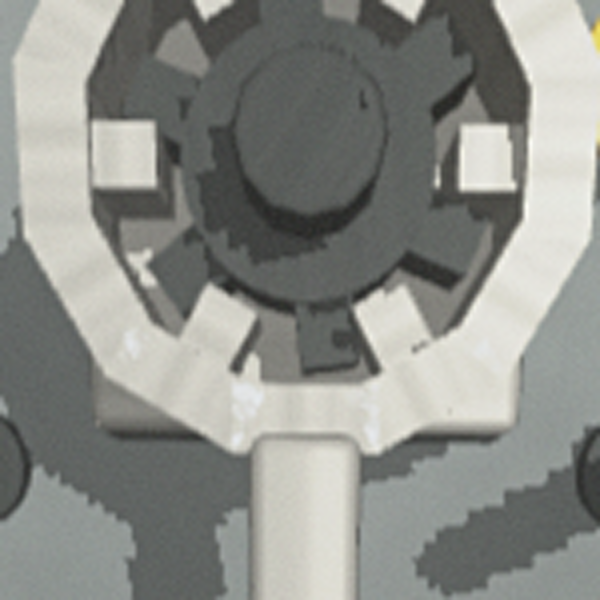

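Emit:
{"fn": "jog_arm", "kwargs": {
  "translation": [
    [0,0.45,0.03],
    [0,0,0]
  ],
  "twist": [-0.05,0],
  "gripper": [1,1]
}}

```text
clock: 25.95
ee_pos: [0.4859, -0.1943, 0.0866]
tcp_rot: [-2.162, 0.125, 2.161]
wrist_force: [1.0, -2.6, -4.2]
grip_width: 0.116
```

```bash
python3 - <<'E'
from ring import *
rep('pics/z.png')
E
```

```text
25.95 [ 0.4859 -0.1943  0.0866] zang 173.35310323791126 f [ 1.  -2.6 -4.2] t [-0.72 -0.45 -0.26] 0.11570023858107534 j7 -1.6028324122388409 tilt [ 7.e-04  3.e-04 -1.e+00]
ring [ 0.5892 -0.2055  0.0825] err tool cm [-0.     0.147 -0.029] tau F 0.2585680948148926 +Mz -0.0035045794024689547
```

View pics/z_c.png

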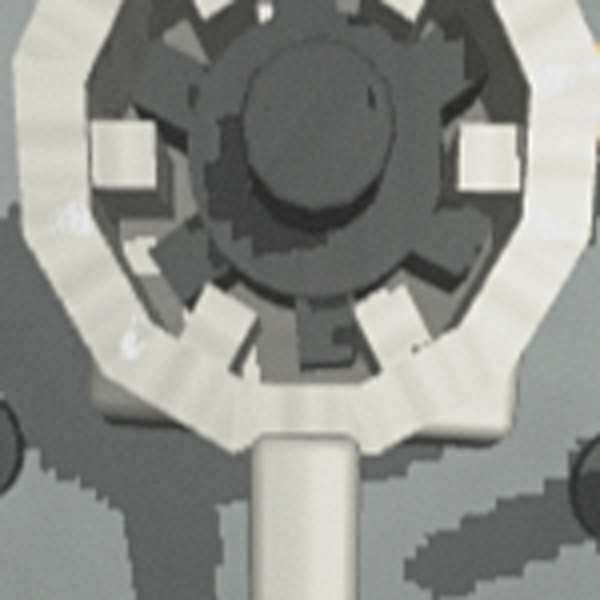

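Emit:
{"fn": "jog_arm", "kwargs": {
  "translation": [
    [0,0.16,0],
    [0,0,0]
  ],
  "twist": [0,0],
  "gripper": [1,1]
}}

```text
clock: 26.25
ee_pos: [0.4855, -0.1952, 0.0865]
tcp_rot: [-2.162, 0.123, 2.162]
wrist_force: [1.5, -1.0, -3.2]
grip_width: 0.114
```

```bash
python3 - <<'E'
from ring import *
rep('pics/z2.png')
E
```

```text
26.25 [ 0.4855 -0.1952  0.0865] zang 173.4485143529971 f [ 1.5 -1.  -3.2] t [-0.19 -0.44 -0.01] 0.11390306332907968 j7 -1.5989344501667158 tilt [ 1.e-04  7.e-04 -1.e+00]
ring [ 0.5888 -0.2062  0.0823] err tool cm [-0.     0.071 -0.055] tau F 0.0854372403545341 +Mz 0.07273437272973277
```

View pics/z2_c.png

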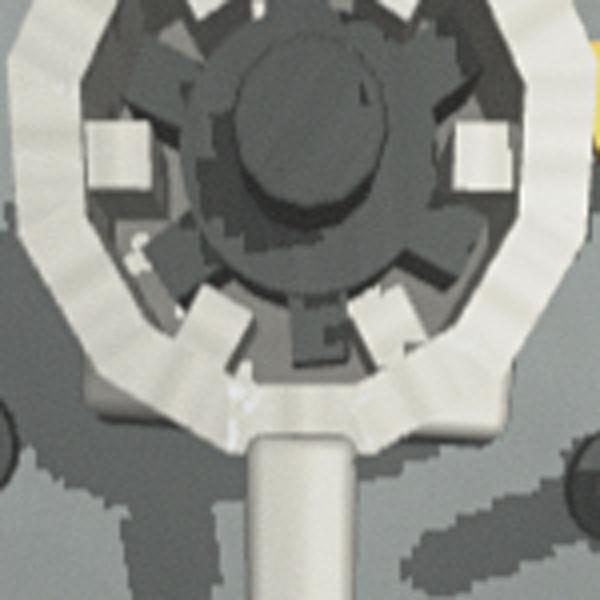

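Emit:
{"fn": "jog_arm", "kwargs": {
  "translation": [
    [0,0.06,-0.07],
    [-0.3,0,0],
    [-0.6,0,0],
    [-0.8,0,0],
    [-1.0,0,0],
    [0,0,0]
  ],
  "twist": [0,0,0,0,0,0],
  "gripper": [1,1,1,1,1,1]
}}

```text
clock: 27.05
ee_pos: [0.4867, -0.1973, 0.1148]
tcp_rot: [-2.165, 0.126, 2.16]
wrist_force: [0.2, 0.4, -3.4]
grip_width: 0.119
```

```bash
python3 - <<'E'
from ring import *
rep('pics/z3.png')
E
```

```text
27.05 [ 0.4867 -0.1973  0.1148] zang 173.38268003069038 f [ 0.2  0.4 -3.4] t [-0.06 -0.01 -0.06] 0.11928433277103878 j7 -1.5746909792833241 tilt [ 0.002  -0.0011 -1.    ]
ring [ 0.59   -0.2085  0.1108] err tool cm [-0.    -0.136  0.089] tau F -0.04657838669380977 +Mz -0.10512376009092866
```

View pics/z3_c.png

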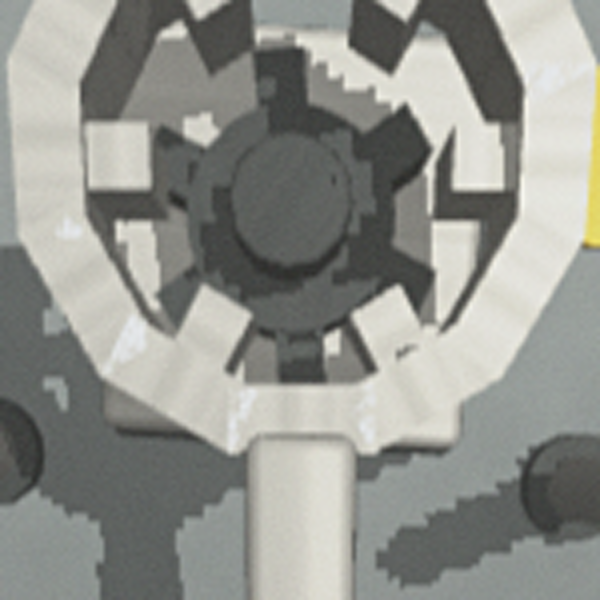

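Emit:
{"fn": "jog_arm", "kwargs": {
  "translation": [
    [-2,0,0],
    [-2.3,0,0],
    [-1,-1.8,0.03],
    [0,-3.6,0.05],
    [0,-3.6,0.05],
    [0,-3.6,0.06],
    [0,-3.6,0.06],
    [0,-3.6,0.06],
    [0,-3.6,0.06],
    [0,-3.6,0.06],
    [0,-3.6,0.06],
    [0,-3.6,0.06],
    [0,-3.6,0.06],
    [0,-1.8,0],
    [0,0,0],
    [0,0,0],
    [0,0,0],
    [0,0,0],
    [0,0,0],
    [0,0,0]
  ],
  "twist": [0,0,0,0,0,0,0,0,0,0,0,0,0,0,-0.104,-0.104,-0.104,-0.104,-0.104,0],
  "gripper": [1,1,1,1,1,1,1,1,1,1,1,1,1,1,1,1,1,1,1,1]
}}

```text
clock: 29.6
ee_pos: [0.5249, 0.1967, 0.166]
tcp_rot: [1.998, 0.408, -2.001]
wrist_force: [-0.0, -0.6, -3.7]
grip_width: 0.118
```

```bash
python3 - <<'E'
from ring import *
m,s,R,im=rep('pics/A.png')
print(100*R.T@(np.array([.5263,.1972,.009])-s['ee_pos']))
E
```

```text
29.6 [0.5249 0.1967 0.166 ] zang 203.10838373555228 f [-0.  -0.6 -3.7] t [ 0.    0.05 -0.01] 0.11785742392133057 j7 -1.8820762301441831 tilt [-1.1e-03 -6.0e-04 -1.0e+00]
ring [0.6202 0.2382 0.1617] err tool cm [3.0000e-02 3.9736e+01 2.0310e+01] tau F 0.05301010420505272 +Mz 0.038585395262679394
[ 1.57009434e+01  4.88414283e-03 -1.67439125e-01]
```

View pics/A.png

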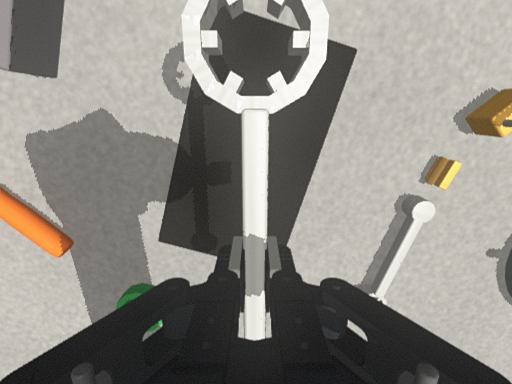

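Emit:
{"fn": "jog_arm", "kwargs": {
  "translation": [
    [3,0,-0.1],
    [4,0,0],
    [4,0,0],
    [3,0,0],
    [1,0,0],
    [0.4,0,0],
    [0.2,0,0],
    [0,0,0],
    [0,0,0]
  ],
  "twist": [0,0,0,0,0,0,0,0,0],
  "gripper": [1,1,1,1,1,1,1,1,1]
}}

```text
clock: 30.78
ee_pos: [0.527, 0.1978, 0.0113]
tcp_rot: [2.001, 0.41, -1.997]
wrist_force: [-0.2, -0.1, -3.6]
grip_width: 0.112
```

Emit:
{"fn": "jog_arm", "kwargs": {
  "translation": [
    [0.1,0,0],
    [0.1,0,0],
    [0,0,0]
  ],
  "twist": [0,0,0],
  "gripper": [1,1,1]
}}

```text
clock: 31.15
ee_pos: [0.5262, 0.1976, 0.0084]
tcp_rot: [1.999, 0.41, -1.999]
wrist_force: [-0.1, -0.1, -4.2]
grip_width: 0.116
```

Emit:
{"fn": "jog_arm", "kwargs": {
  "translation": [
    [0.1,0,0],
    [0,0,0],
    [0,0,0]
  ],
  "twist": [0,0,0],
  "gripper": [1,1,1]
}}

```text
clock: 31.52
ee_pos: [0.5263, 0.1976, 0.0081]
tcp_rot: [1.999, 0.41, -1.998]
wrist_force: [-2.3, -1.6, 5.3]
grip_width: 0.113
```

Contact with the mat: the wrist force changed from -4.2 to +5.3 N. I open the fingers and rise.

Emit:
{"fn": "jog_arm", "kwargs": {
  "translation": [
    [0,0,0],
    [0,0,0],
    [0,0,0],
    [0,0,0],
    [0,0,0],
    [-1,0,0],
    [-3,0,0],
    [-4,0,0],
    [-4,0,0],
    [-3,0,0],
    [0,0,0]
  ],
  "twist": [0,0,0,0,0,0,0,0,0,0,0],
  "gripper": [0.7,0.4,0,0,0,0,0,0,0,0,0]
}}

```text
clock: 32.9
ee_pos: [0.5282, 0.1986, 0.1609]
tcp_rot: [2.005, 0.411, -1.993]
wrist_force: [-0.1, 0.3, 0.1]
grip_width: 0.999
```

```bash
python3 - <<'E'
from ring import *
m,s,R,im=meas('pics/B.png')
t=snapshot('top');cv2.imwrite('pics/B_t.png',t[:,:,::-1])
sc=snapshot('scene');crop(sc,175,180,415,325,3,'pics/B_s.png')
E
```

```text
32.9 [0.5282 0.1986 0.1609] zang 203.19719965206863 f [-0.1  0.3  0.1] t [0.02 0.01 0.01] 0.999490686168898 j7 -1.8912874393875259 tilt [ 0.0058  0.0015 -1.    ]
```

View pics/B.png

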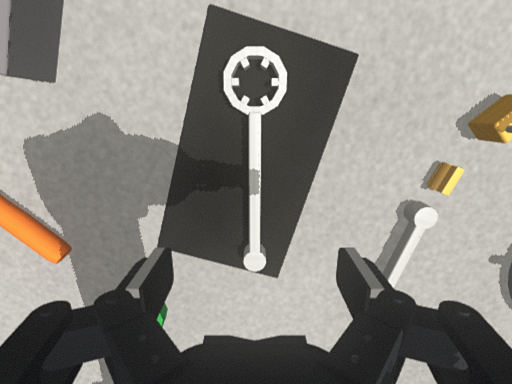

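View pics/B_s.png

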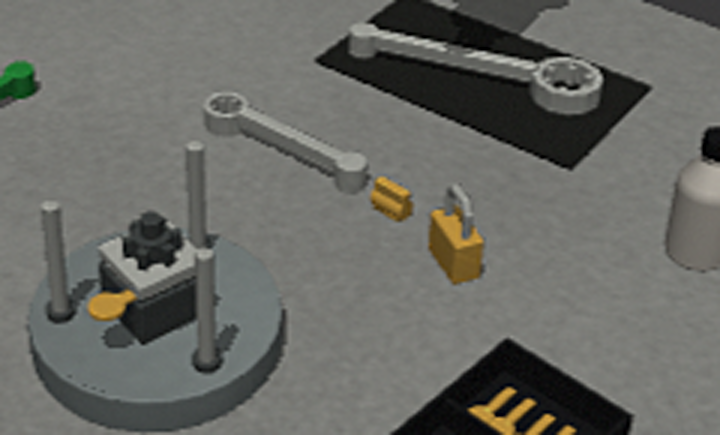

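View pics/B_t.png

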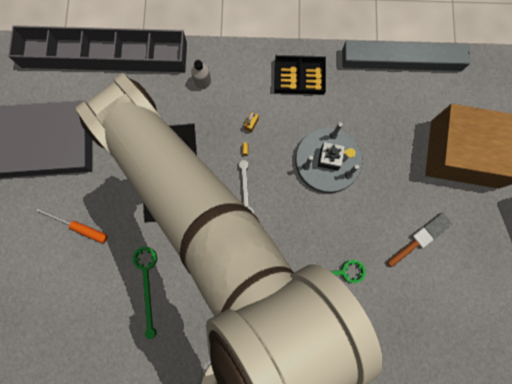

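```bash
python3 - <<'E'
from cell import robot,readout
print(robot.sign_off(),readout.state()['clock'])
E
```

```text
the job is handed in; nothing more can be done
the job is handed in; nothing more can be done
```

The nut is tightened to about 1.7 N m and the large wrench is back flat on the mat. I handed the job in at about 33 s of the 72 s allowed; it reported no verdict.

**Tightening:** I turned the nut clockwise in three swings in the robot-side gap, resetting the wrench on the nut between them. The nut turned about 136° in all, which lowers the jaw about 4.7 mm, inside the 3.5–5 mm expected. The torque stayed near 0.2 N m until the jaw met the key, then climbed. I stopped at about 1.69 N m with a push of 11.8 N, both from the wrist sensor.

**Last checks:**
- **Wrench:** the last pictures show it flat, right way up, with the ring over the mat, about where it started.
- **Robot:** the gripper is open and raised, with wrist force near zero.
- **Bystanders:** the small wrench, padlock and lock core look unmoved in the scene view, and the arm partly hid the small wrench from above.

**Not confirmed:**
- **Jaw height:** I did not measure it directly. That the key is gripped rests on the torque rise and the counted turns.
- **Backing off:** as I eased the wrench off, the ring rubbed the nut sideways at up to about 4 N. The nut may have sprung back a little then, and I did not check that.

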